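# Set out the blood-smear supplies in their holders

## Task

Set out the blood-smear supplies: put the slide carton, the capillary carton, the cover-slip box and the brown vial each into the low white-rimmed holder whose recess has its shape and size, flat on the holder's floor inside the rim, the cartons lying flat as they lie now and the vial upright. Leave the tape roll and the white dropper bottle standing where they are.

Things in the scene. Friction and masses are not known exactly. Their poses are not given: they have to be found in the camera images.
- slide_pack: flat white and blue carton of microscope slides, 52 x 78 x 24 mm (x, y, z), about 0.11 kg, loose, lying flat; origin at the centre of its underside, x along the short side, y along the long side, z up
- capillary_box: long narrow white and green carton of capillary tubes, 30 x 84 x 22 mm (x, y, z), about 0.05 kg, loose, lying flat; origin at the centre of its underside, x along the short side, y along the long side, z up
- cover_slips: small flat black box of cover slips, 34 x 50 x 16 mm (x, y, z), about 0.03 kg, loose, lying flat; origin at the centre of its underside, x along the short side, y along the long side, z up
- amber_vial: brown glass vial with a light metal cap, standing upright, 26 mm in diameter, 50 mm high (straight body to 40 mm), about 0.03 kg, loose; origin at the centre of its underside, z up along its axis
- holder_wide: fixed low bench holder, the widest oblong one: a white plastic rim 6 mm wide and 6 mm high round a flat black rubber floor (2 mm above the worktop). The recess measures 66 x 92 mm (x by y), 7 mm larger all round than what belongs in it; outside 78 x 104 mm. Origin on the worktop under the recess centre, x along the short side, y along the long side, z up
- holder_long: fixed low bench holder, the long narrow one: a white plastic rim 6 mm wide and 6 mm high round a flat black rubber floor (2 mm above the worktop). The recess measures 44 x 98 mm (x by y), 7 mm larger all round than what belongs in it; outside 56 x 110 mm. Origin on the worktop under the recess centre, x along the short side, y along the long side, z up
- holder_small: fixed low bench holder, the short oblong one: a white plastic rim 6 mm wide and 6 mm high round a flat black rubber floor (2 mm above the worktop). The recess measures 48 x 64 mm (x by y), 7 mm larger all round than what belongs in it; outside 60 x 76 mm. Origin on the worktop under the recess centre, x along the short side, y along the long side, z up
- holder_round: fixed low bench holder, round: white plastic ring, 54 mm outer and 40 mm inner diameter, 8 mm high, round a flat black rubber floor 2 mm above the worktop. Origin on the worktop under the centre, z up. The four holders stand in a row along y; beyond them tall fixed things (microscope, bottle, canister) fill x > 0.64 m from y = -0.52 to 0.04 m: pass on their near side
- tape_roll: roll of white adhesive tape lying flat, 42 mm in diameter, 22 mm high, loose; not part of the job, leave it alone. Origin at the centre of its underside, z up
- dropper_2: white plastic dropper bottle with a white cap and a green band, standing upright, 27 mm in diameter, 63 mm high, very light, loose; not part of the job, leave it alone. Origin at the centre of its underside, z up
There are look-alikes about, which are no part of the job. What is shaped like the holder_long but pink is not meant. Several things have the shape of the cover_slips; the one meant has the colours described above.

How it is judged:
By the outcome, as a careful person would: the job done as asked, in the order asked, and still so for the second after the job is handed in, with the robot touching nothing.
It also fails if it takes over 128 s, if anything falls off the work surface, if the arm or the gripper's body presses on something with over 40 N, if the wrist force passes 120 N, or if a joint passes its speed limit or range.

## Robot

A 7-joint arm with a two-finger parallel gripper is mounted at the origin on a cart in front of the work surface, level with it; the furniture and walls round the work are solid. World frame = base frame: x ahead of the robot, y to its left, z up, the work surface at z = 0. Lengths are in m, angles in degrees, forces in N, time in s.
With the tool pointing down it reaches from about 0.425 to 0.925 m from the base axis. Payload 6.8 kg.
Tool frame: the origin (TCP) lies at the centre of the arm's flange, where the gripper is bolted on; the fingertips stand 173 mm ahead of it and the grasp point (between the pads) lies 155 mm ahead of it; x points along the fingers, y is the direction in which the jaws open and shut, and the axes are right-handed (so a half turn about x gives the same grasp; the last joint's range is limited). The gripper opens to 85 mm and grips with 20 to 120 N. Pads are 22 mm wide; open, the fingers measure 114 mm over their backs; the gripper's body (76 mm by 85 mm) begins 54 mm behind the grasp point. The pads swing forward as they close: fully open they stand 13 mm farther back than shut.
Start: joints at [68.749, 27.33, 1.283, 89.118, -0.659, 63.558, -4.761], TCP at [0.175, -0.652, 0.405] pointing down, gripper open.
Joint ranges: [-169.35, 169.35], [-19.33, 120.38], [-80.79, 83.38], [13.8, 139.57], [-78.32, 258.32], [9.67, 109.79], [-169.56, 169.56]. Speed limits (degrees/s): [136.94, 136.94, 180, 180, 180, 180, 180].

## Interface

Orientations are given as a 3x3 rotation matrix whose columns are the frame's x, y, z axes.
In Python, from cell import bot gives the robot as it stands.
- The arm moves only by the tool jog_arm, never from a script. Its argument "rows" is a list of rows, each a list of 3 entries, a list of its own where there are three numbers: the shift along the tool's x, y, z in m, then the turn about the tool's x in degrees, then the gripper command: -1 is shut, 1 is fully open, values between are in proportion. A call has 1 to 5 rows; each row is the pose to reach, as a shift and turn from the pose commanded when the call began, along the tool's axes at that moment; what a row does not reach only later rows make up. A row lasts 1/10 s, in which the tool goes at most 50 mm and 8.59 degrees, less where a joint would pass 70% of its speed; a pose out of reach is approached as far as the arm can. A call with a gripper value outside its range is refused whole. The fingers move at their own pace and stop on an object; the grip force is fixed at half the most. Time passes only in rows, so rows that repeat a pose let the fingers close. It gives the time, the measured TCP pose, the force and the opening at its end, in the units of the state.
- bot.observe(): the state, without advancing time (a new reading comes with each control period).
- bot.capture(name): name is "scene" or "top"; returns (picture, depth): 384x512x3 uint8, red, green, blue; 384x512 float32, m along the optical axis (not along the pixel's ray), 0 where there is no reading.
- bot.camera_info(name): a dict with "intrinsics" (3x3 intrinsics, pixels), "k1" (the pictures are not rectified: a ray, as slopes to the right and down, at radius r is drawn at 1 + k1 r^2 times it, then the intrinsics apply), "R" (3x3) and "t" (3): a world point X has camera coordinates R X + t. Camera axes: x right, y down, z forward; pixel columns grow to the right and rows downward; lengths in m; the calibration is good to about 2 mm. A picture is of the moment at which its call begins. camera_info takes no time and is no camera call.
- bot.hand_in(): hands the job in, once; it reports no verdict.
The state is a dict: "time": time; "joint_pos": joint angles; "qd": joint speeds; "tau": joint torques, N m; "eef_pos": TCP position; "orientation": TCP orientation; "contact_force": force on the tool from outside, world axes, zero at the start; "torque": the same for the moment, N m; "gripper_width": opening from 0.0 (shut) to 1.0 (fully open).
Only numpy, scipy, OpenCV 4.12 (cv2) and the standard library are available. Lean on these libraries where they do the work, as an engineer would, in place of code of your own. Each camera call takes 0.05 s, during which the arm holds its last target.

## Working session

There is one attempt and no reset: what is moved stays moved. The work goes in short steps, Python scripts to look and compute and a tool call to move; the robot and the scene stay as the last step left them, time stands still between calls to the robot, and variables do not carry over. Pictures are saved under pics/ and viewed, and the job is handed in when it is done.

Besides the shell and the picture viewer there is one more tool, called after "Request:" by a JSON object that holds its "name" and its "arguments". jog_arm: Moves the arm, as the interface text tells. Its arguments: {"type":"object","properties":{"rows":{"type":"array"}},"required":["rows"]}

```bash
mkdir -p pics; ls
python3 - <<'E'
from cell import bot
import cv2,numpy as np
s=bot.observe(); print(s)
for n in("scene","top"):
    p,d=bot.capture(n); np.savez(f"pics/{n}0.npz",p=p,d=d)
    cv2.imwrite(f"pics/{n}0.png",cv2.resize(p[:,:,::-1],(800,600),interpolation=cv2.INTER_CUBIC))
    print(n,bot.camera_info(n))
E
```

```text
pics
{'time': 0.0, 'joint_pos': array([68.74936079, 27.37494981,  1.28279965, 89.17711289, -0.65977486,
       63.55825321, -4.76137555]), 'qd': array([ 0.08269208, -0.00667546, -0.05584094, -0.003814  ,  0.03732737,
       -0.03403559, -0.04414876]), 'tau': array([-1.71943339e-04, -5.96455729e+01,  1.60743535e+00, -2.81191599e+01,
        1.23903563e-02,  9.47852415e-03, -1.88674522e-05]), 'eef_pos': array([ 0.17526537, -0.65156794,  0.40374512]), 'orientation': array([[-6.02230576e-04,  2.59749243e-01, -9.65675913e-01],
       [ 1.69263553e-03, -9.65674440e-01, -2.59749902e-01],
       [-9.99998386e-01, -1.79096670e-03,  1.41897876e-04]]), 'contact_force': array([-0.30640962, -0.46338149,  0.58033219]), 'torque': array([-0.07082357,  0.05484489, -0.0521838 ]), 'gripper_width': 1.0019604698556515}
scene {'intrinsics': array([[441.62272207,   0.        , 257.06619725],
       [  0.        , 441.62272207, 192.36340301],
       [  0.        ,   0.        ,   1.        ]]), 'k1': 0.010568911067896307, 'R': array([[-0.87248486, -0.488602  ,  0.00618545],
       [-0.32077557,  0.56316044, -0.76154668],
       [ 0.36860983, -0.66642209, -0.64808054]]), 't': array([0.33343219, 0.29782906, 1.32256425])}
top {'intrinsics': array([[353.93857122,   0.        , 262.27532622],
       [  0.        , 353.93857122, 193.86843657],
       [  0.        ,   0.        ,   1.        ]]), 'k1': -0.02768235906710176, 'R': array([[-0.01381981, -0.99980138,  0.0143602 ],
       [-0.98657227,  0.01129672, -0.16293417],
       [ 0.16273959, -0.01641909, -0.98653243]]), 't': array([-0.20120214,  0.50245651,  1.21265252])}
```

View pics/scene0.png

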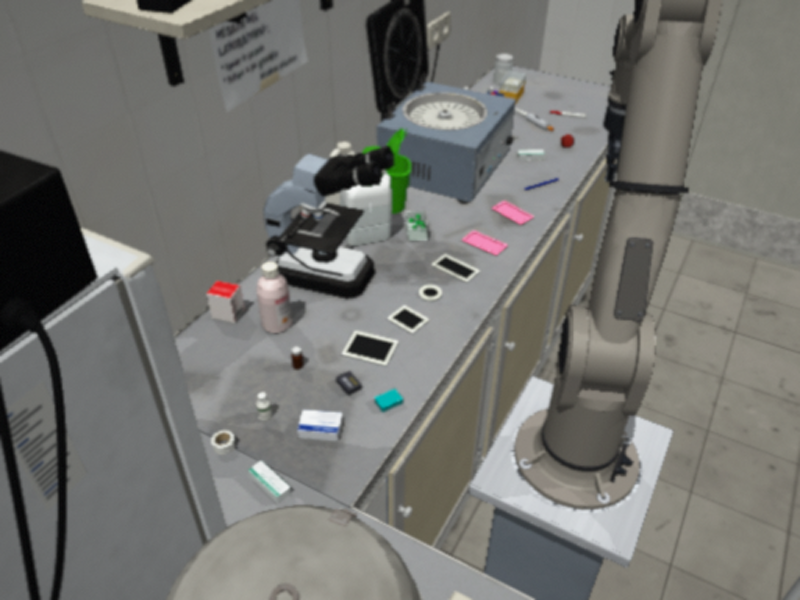

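View pics/top0.png

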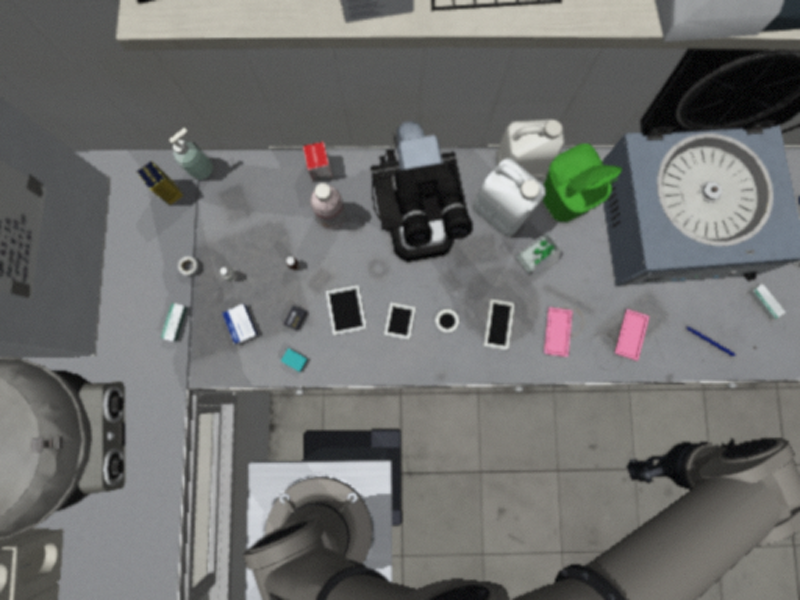

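The top view (800x600) shows the holders in a row at (346,310), (400,320), (447,320) and (499,324). The pink look-alikes are at (558,332) and (631,334). The slide carton is at (240,323), the vial at (292,262), the dark box at (295,318) and a teal box at (293,359). White-green cartons are at (174,322) and (768,300). Next I measure these.

```bash
cat > h.py <<'E'
import numpy as np,cv2
from cell import bot
def ray(n,uv):
    c=bot.camera_info(n);K=np.array(c["intrinsics"]);R=np.array(c["R"]);t=np.array(c["t"])
    # slopes drawn at (1+k r^2) -> cv2 k1 model
    q=cv2.undistortPointsIter(np.array(uv,float).reshape(-1,1,2),K,np.array([c["k1"],0,0,0.]),None,None,(3,50,1e-10)).reshape(-1,2)
    d=np.c_[q,np.ones(len(q))]@R; o=-R.T@t
    return o,d
def onplane(n,uv,z):
    o,d=ray(n,uv); s=(z-o[2])/d[:,2]; return o+d*s[:,None]
def proj(n,X):
    c=bot.camera_info(n);R=np.array(c["R"]);t=np.array(c["t"])
    return cv2.projectPoints(np.array(X,float).reshape(-1,1,3),cv2.Rodrigues(R)[0],t,np.array(c["intrinsics"]),np.array([c["k1"],0,0,0.]))[0].reshape(-1,2)
def rectstats(n,cnt,z):
    P=onplane(n,cnt.reshape(-1,2),z)[:,:2]
    (c,s,a)=cv2.minAreaRect((P*1000).astype(np.float32)); 
    if s[0]<s[1]: long=a+90; w,l=s
    else: long=a; l,w=s
    return np.array(c)/1000,w,l,(long+90)%180-90   # angle of long side in world from x
E
python3 - <<'E'
from h import *
for n,boxes in(("top",[(100,150,256,250),(200,170,340,235),(455,170,512,215)]),("scene",[(120,180,290,330),(220,120,350,240),(320,60,400,120)])):
    z=np.load(f"pics/{n}0.npz");p=z["p"]
    for i,(a,b,c,d) in enumerate(boxes):
        q=p[b:d,a:c]; f=min(800/q.shape[1],600/q.shape[0]); cv2.imwrite(f"pics/{n}c{i}.png",cv2.resize(q[:,:,::-1],None,fx=f,fy=f,interpolation=cv2.INTER_CUBIC)); print(n,i,f)
print(proj("top",[[0,0,0],[.5,0,0],[.5,.3,0]]))
for nm,u,v in [("wide",346,310),("small",400,320),("round",447,320),("long",499,324),("slide",240,323),("vial",292,262),("cs",295,318),("teal",293,359),("capL",174,322),("capR",768,300),("tape",187,265),("drop",226,273)]:
    P=onplane("top",[[u*.64,v*.64]],0.01)[0]; print(nm,P.round(3),np.hypot(P[0],P[1]).round(3))
E
```

```text
top 0 5.128205128205129
top 1 5.714285714285714
top 2 13.333333333333334
scene 0 4.0
scene 1 5.0
scene 2 10.0
[[203.87402568 339.71237984]
 [205.39374254 196.37490179]
 [123.3829401  197.3019484 ]]
wide [ 0.49 -0.06  0.01] 0.494
small [ 0.465 -0.185  0.01 ] 0.501
round [ 0.464 -0.294  0.01 ] 0.549
long [ 0.453 -0.415  0.01 ] 0.614
slide [0.463 0.185 0.01 ] 0.498
vial [0.606 0.068 0.01 ] 0.61
cs [0.473 0.058 0.01 ] 0.476
teal [0.378 0.061 0.01 ] 0.383
capL [0.467 0.338 0.01 ] 0.576
capR [ 0.503 -1.062  0.01 ] 1.175
tape [0.602 0.315 0.01 ] 0.679
drop [0.581 0.222 0.01 ] 0.622
```

View pics/topc0.png

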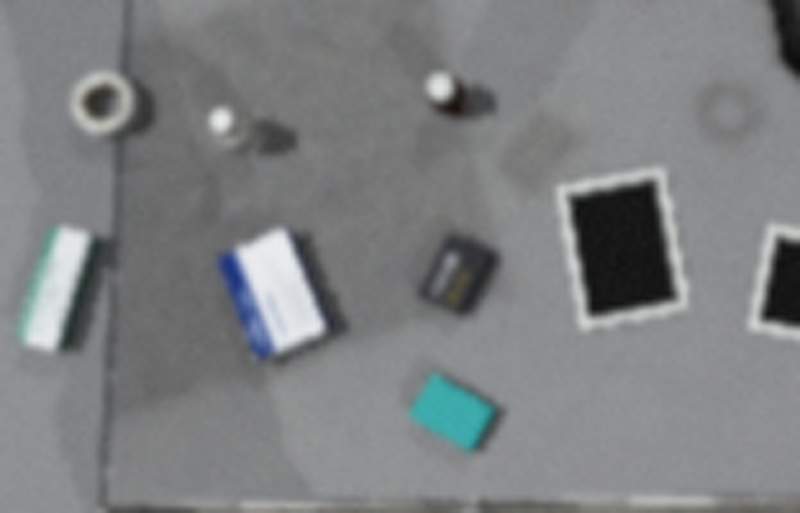

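View pics/topc1.png

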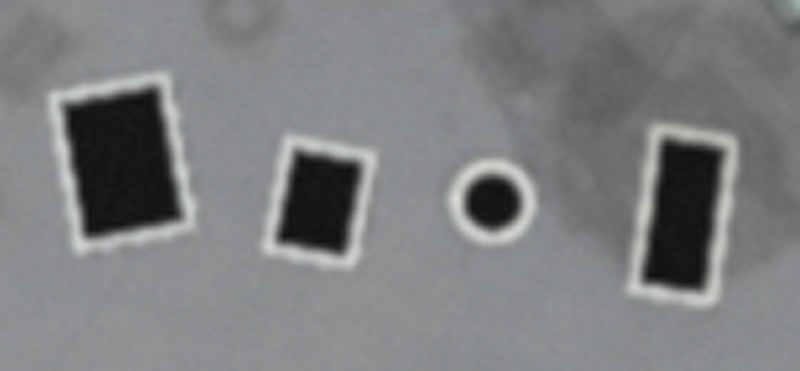

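View pics/scenec0.png

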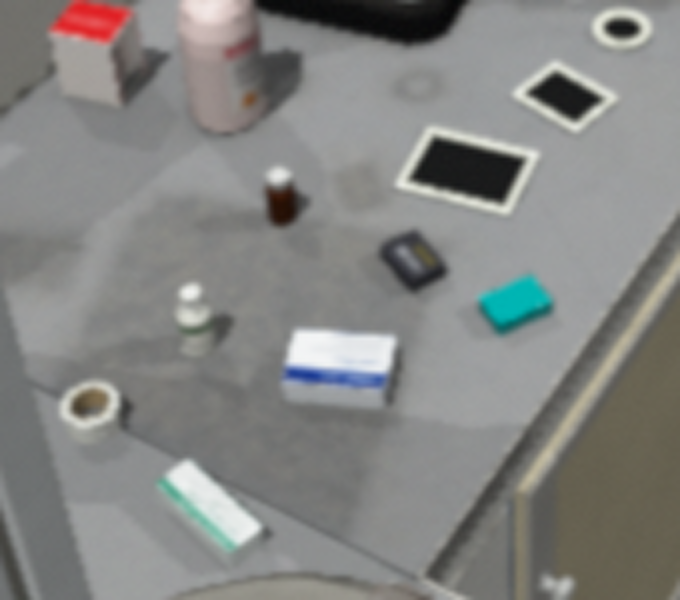

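View pics/topc2.png

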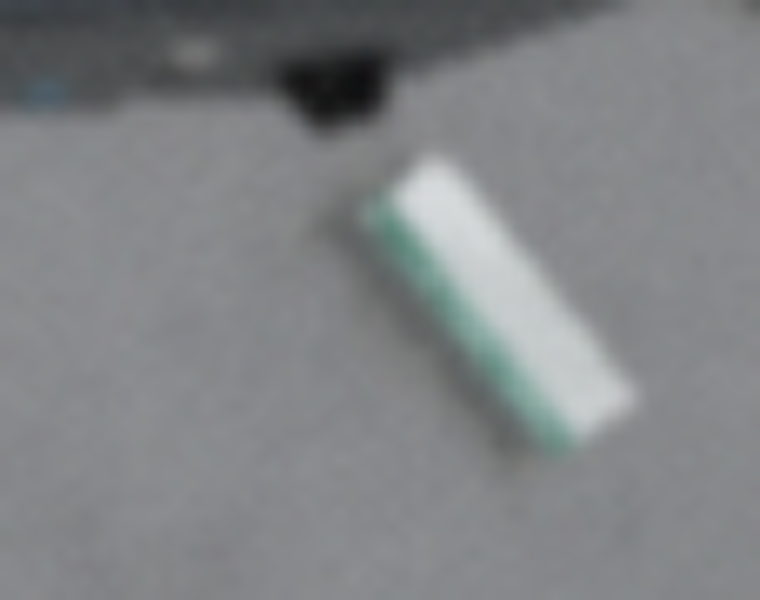

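Candidates:
- **Cover-slip shapes:** the dark black box at top-image (188,203) fits "small flat black". The teal box at (188,230) has the wrong colour and is out of reach.
- **Capillary cartons:** the white/green one at (111,206) is within reach at 0.58 m. The other at (491,192) is at 1.17 m, well outside the 0.925 m reach, so I take the first.

The crops confirm both choices. The holder_long is the white one, not the pink ones.

```bash
cat > meas.py <<'E'
from h import *
def comp(mask,pt,r=6):
    n,l,st,ce=cv2.connectedComponentsWithStats(mask.astype(np.uint8),connectivity=8)
    best=None
    for i in range(1,n):
        ys,xs=np.where(l==i)
        d=np.hypot(xs-pt[0],ys-pt[1]).min()
        if d<r and (best is None or st[i,4]>best[1]): best=(i,st[i,4])
    m=(l==best[0]).astype(np.uint8); c,_=cv2.findContours(m,cv2.RETR_EXTERNAL,cv2.CHAIN_APPROX_NONE)
    return max(c,key=cv2.contourArea)
def up(p,box,f=8):
    a,b,c,d=box; q=p[b:d,a:c]; return cv2.GaussianBlur(cv2.resize(q,None,fx=f,fy=f,interpolation=cv2.INTER_CUBIC),(0,0),3)
def toimg(c,box,f=8): return (c.reshape(-1,2)+.5)/f-.5+np.array(box[:2])
E
python3 - <<'E'
from meas import *
z=np.load("pics/top0.npz");p=z["p"];d=z["d"]
def run(name,box,maskf,z,show=True):
    q=up(p,box); hsv=cv2.cvtColor(q,cv2.COLOR_RGB2HSV); m=maskf(q.astype(int),hsv.astype(int))
    h,w=m.shape; c=comp(m,(w/2,h/2),120)
    r=rectstats("top",toimg(c,box),z); print(name,r[0].round(4),"w %.1f l %.1f ang %.1f"%r[1:])
    return toimg(c,box)
V=lambda q,h:h[...,2]
white=lambda q,h:q.min(2)>165
dark=lambda q,h:h[...,2]<75
for nm,box in dict(wide=(205,177,240,218),small=(243,190,270,220),round=(275,193,298,217),long=(307,187,333,226)).items():
    run(nm+" rim",box,white,.006); run(nm+" floor",box,dark,.002 if 0 else .006)
run("slide",(138,187,170,224),lambda q,h:(q.min(2)>165)|((h[...,1]>110)&(h[...,2]>60)),.024)
run("slide white",(138,187,170,224),lambda q,h:(q.min(2)>165),.024)
run("cap",(100,188,122,224),lambda q,h:(q.min(2)>160)|((h[...,1]>50)),.022)
run("cap white",(100,188,122,224),lambda q,h:(q.min(2)>160),.022)
run("cs",(178,192,202,214),lambda q,h:h[...,2]<85,.016)
run("vialcap",(178,158,198,176),lambda q,h:q.min(2)>150,.050)
run("tape",(110,160,130,180),lambda q,h:q.min(2)>150,.022)
run("drop",(134,164,156,184),lambda q,h:q.min(2)>170,.063)
# depth heights
R=bot.camera_info("top")
def hgt(u,v):
    o,dd=ray("top",[[u,v]]); dz=np.median(d[v-1:v+2,u-1:u+2]); return (o+dd[0]*dz).round(4)
for nm,u,v in[("slide",154,207),("cap",111,206),("cs",189,203),("vial",186,168),("tablenearcap",118,215),("table",170,215),("tabcap2",104,206),("wide",221,198),("long",319,207),("drop",143,174)]: print(nm,hgt(u,v))
E
```

```text
wide rim [ 0.4932 -0.0573] w 82.4 l 108.1 ang 10.6
wide floor [ 0.4927 -0.057 ] w 59.8 l 85.1 ang 10.3
small rim [ 0.4654 -0.1831] w 63.7 l 80.4 ang -11.3
small floor [ 0.4654 -0.1828] w 41.6 l 57.0 ang -11.6
round rim [ 0.4645 -0.2929] w 54.4 l 55.3 ang -27.8
round floor [ 0.464 -0.293] w 30.8 l 31.4 ang 88.7
long rim [ 0.4535 -0.4146] w 58.6 l 111.4 ang -10.3
long floor [ 0.4547 -0.4142] w 37.9 l 91.4 ang -10.2
slide [0.4639 0.1792] w 36.0 l 80.2 ang 23.3
slide white [0.4639 0.1792] w 36.0 l 80.2 ang 23.3
cap [0.4664 0.3366] w 24.2 l 88.0 ang -14.4
cap white [0.4664 0.3366] w 24.2 l 88.0 ang -14.4
cs [0.4737 0.055 ] w 42.3 l 51.9 ang -25.8
vialcap [0.6016 0.0665] w 16.9 l 18.8 ang 1.2
tape [0.5998 0.3133] w 43.0 l 43.3 ang 45.4
drop [0.5757 0.213 ] w 14.3 l 14.7 ang -44.7
slide [0.4598 0.1795 0.0241]
cap [0.4656 0.3351 0.0207]
cs [0.474  0.0565 0.0154]
vial [0.596  0.0637 0.0467]
tablenearcap [4.352e-01 3.163e-01 3.000e-04]
table [ 0.4332  0.1278 -0.0014]
tabcap2 [0.4685 0.3687 0.0013]
wide [ 0.493  -0.0573  0.0024]
long [ 0.4555 -0.4145  0.003 ]
drop [0.5728 0.2121 0.0601]
```

Run:
```python
from meas import *
z=np.load("pics/top0.npz");p=z["p"];d=z["d"]
print("cam",ray("top",[[200,200]])[0].round(3), ray("scene",[[200,200]])[0].round(3))
vis=[]
def run(name,box,maskf,z):
    q=up(p,box); hsv=cv2.cvtColor(q,cv2.COLOR_RGB2HSV); m=maskf(q.astype(int),hsv.astype(int))
    h,w=m.shape; c=comp(m,(w/2,h/2),120)
    r=rectstats("top",toimg(c,box),z); print(name,r[0].round(4),"w %.1f l %.1f ang %.1f"%r[1:])
    o=q.copy(); cv2.drawContours(o,[c],-1,(255,0,0),1); vis.append(cv2.resize(o,(260,300)))
run("slide",(138,187,170,224),lambda q,h:(q.min(2)>165)|((h[...,1]>70)),.024)
run("cap",(100,188,122,224),lambda q,h:(q.min(2)>160)|((h[...,1]>30)&(h[...,0]>60)&(h[...,0]<95)),.022)
run("cs",(178,192,202,214),lambda q,h:h[...,2]<70,.016)
cv2.imwrite("pics/m1.png",np.hstack(vis)[:,:,::-1])
for n in("top",):
  vv,uu=np.mgrid[0:384,0:512]
  o,dd=ray(n,np.c_[uu.ravel(),vv.ravel()]); P=(o+dd*d.reshape(-1,1)).reshape(384,512,3)
  for nm,(a,b,c,e),zz in[("slide",(138,187,170,224),.012),("cap",(98,188,124,224),.011),("cs",(176,190,204,216),.009)]:
    H=cv2.resize(P[b:e,a:c,2],None,fx=8,fy=8,interpolation=cv2.INTER_LINEAR); m=H>zz
    cc=comp(m,(m.shape[1]/2,m.shape[0]/2),120); r=rectstats(n,toimg(cc,(a,b,c,e)),zz*2); print("depth",nm,r[0].round(4),"w %.1f l %.1f ang %.1f"%r[1:])
```

```text
cam [ 0.296 -0.187  1.281] [-0.101  0.877  1.082]
slide [0.4639 0.1792] w 36.0 l 80.2 ang 23.3
cap [0.4674 0.3407] w 32.2 l 88.0 ang -13.9
cs [0.4746 0.0457] w 32.5 l 52.4 ang 7.6
depth slide [0.4617 0.1853] w 56.9 l 82.7 ang 23.8
depth cap [0.4676 0.3341] w 41.1 l 86.9 ang -15.8
depth cs [0.4738 0.0556] w 43.2 l 51.4 ang -24.7
```

View pics/m1.png

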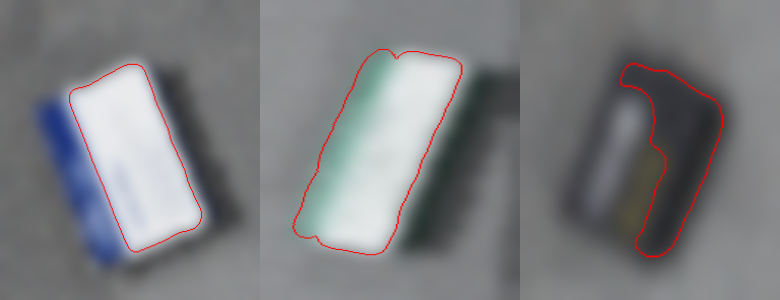

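```bash
cat > plan.py <<'E'
import sys
from h import *
def st():
    s=bot.observe(); R=np.array(s["orientation"]); return s,R,np.array(s["eef_pos"])
def plan(x,y,z,ang=None):
    s,R,p=st(); d=R.T@(np.array([x,y,z])-p); t=0
    if ang is not None:
        cur=np.degrees(np.arctan2(R[1,1],R[0,1])); t=((cur-ang)+90)%180-90   # + about tool x (down) = - about world z
    print("t=%.2f shift tool"%s["time"],d.round(4),"turn %.1f"%t,"dist %.3f rows %.1f"%(np.linalg.norm(d),max(np.linalg.norm(d)/.05,abs(t)/8.59)),"j",np.round(s["joint_pos"],0),"xax",R[:,0].round(3))
if __name__=="__main__": plan(*[float(a) for a in sys.argv[1:]])
E
python3 plan.py .42 -.35 .35 113.3
python3 - <<'E'
from h import *
print(onplane("scene",[[190,224.25]],.048))
E
```

```text
t=0.10 shift tool [ 0.0542 -0.2275 -0.3147] turn -8.2 dist 0.392 rows 7.8 j [69. 27.  1. 89. -1. 64. -5.] xax [-0.001  0.002 -1.   ]
[[0.60080419 0.06650731 0.048     ]]
```

Request:
{"name": "jog_arm", "arguments": {"rows": [[[0.03,-0.145,-0.2],-8,1],[[0.03,-0.145,-0.2],-8,1],[[0.03,-0.145,-0.2],-8,1],[[0.03,-0.145,-0.2],-8,1],[[0.03,-0.145,-0.2],-8,1]]}}

```text
time: 0.6
eef_pos: [0.3317, -0.4579, 0.3742]
orientation: [[-0.0, 0.392, -0.92], [0.0, -0.92, -0.392], [-1.0, -0.0, 0.0]]
contact_force: [1.0, -0.3, 0.1]
gripper_width: 1.001
```

```bash
python3 plan.py .43 -.2 .35 113.3
```

```text
t=0.60 shift tool [ 0.0243 -0.1988 -0.1915] turn -0.2 dist 0.277 rows 5.5 j [ 52.  19.  -5. 106.   2.  55. -21.] xax [-0.  0. -1.]
```

Request:
{"name": "jog_arm", "arguments": {"rows": [[[0.022,-0.17,-0.165],0,1],[[0.022,-0.17,-0.165],0,1],[[0.022,-0.17,-0.165],0,1],[[0.022,-0.17,-0.165],0,1],[[0.022,-0.17,-0.165],0,1]]}}

```text
time: 1.1
eef_pos: [0.4166, -0.2357, 0.3524]
orientation: [[-0.0, 0.394, -0.919], [0.001, -0.919, -0.394], [-1.0, -0.001, -0.0]]
contact_force: [1.0, -0.3, 0.1]
gripper_width: 0.994
```

```bash
python3 plan.py .46 .187 .3 113.3
```

```text
t=1.10 shift tool [ 0.0527 -0.3714 -0.2063] turn -0.1 dist 0.428 rows 8.6 j [ 33.  13. -13. 118.   4.  50. -49.] xax [-0.     0.001 -1.   ]
```

Request:
{"name": "jog_arm", "arguments": {"rows": [[[0.026,-0.185,-0.103],0,1],[[0.026,-0.185,-0.103],0,1],[[0.026,-0.185,-0.103],0,1],[[0.026,-0.185,-0.103],0,1],[[0.026,-0.185,-0.103],0,1]]}}

```text
time: 1.6
eef_pos: [0.4383, -0.0231, 0.3264]
orientation: [[-0.0, 0.398, -0.917], [0.002, -0.917, -0.398], [-1.0, -0.002, -0.001]]
contact_force: [0.9, -0.3, -1.0]
gripper_width: 0.999
```

```bash
python3 plan.py .4605 .187 .27 113.3
```

```text
t=1.60 shift tool [ 0.0567 -0.1838 -0.104 ] turn 0.2 dist 0.219 rows 4.4 j [ 14.  13. -21. 123.   6.  45. -78.] xax [-0.     0.002 -1.   ]
```

Request:
{"name": "jog_arm", "arguments": {"rows": [[[0.056,-0.184,-0.104],0,1],[[0.056,-0.184,-0.104],0,1],[[0.056,-0.184,-0.104],0,1],[[0.056,-0.184,-0.104],0,1],[[0.056,-0.184,-0.104],0,1]]}}

```text
time: 2.1
eef_pos: [0.4614, 0.1868, 0.2698]
orientation: [[-0.001, 0.397, -0.918], [0.003, -0.918, -0.397], [-1.0, -0.003, -0.0]]
contact_force: [0.3, 0.4, -0.1]
gripper_width: 1.003
```

```bash
python3 plan.py .4605 .187 .183 113.3
python3 - <<'E'
from h import *
p,d=bot.capture("top"); q=p[150:250,100:240]; cv2.imwrite("pics/a1.png",cv2.resize(q[:,:,::-1],None,fx=5,fy=5,interpolation=3))
p,d=bot.capture("scene"); q=p[160:320,100:300]; cv2.imwrite("pics/a2.png",cv2.resize(q[:,:,::-1],None,fx=3.7,fy=3.7,interpolation=3))
E
```

```text
t=2.10 shift tool [ 0.0868 -0.0003  0.0007] turn 0.1 dist 0.087 rows 1.7 j [  -9.   23.  -24.  118.   14.   41. -109.] xax [-0.001  0.003 -1.   ]
```

View pics/a2.png

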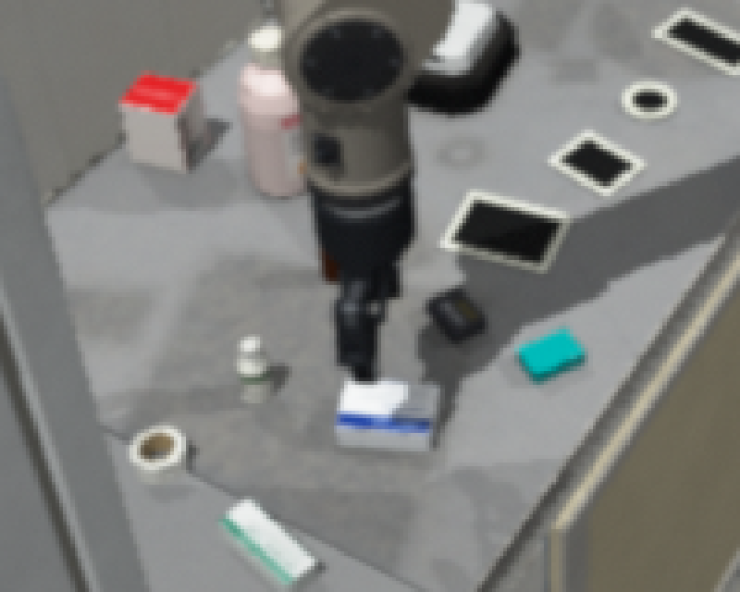

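The scene view shows the open gripper above the slide carton at about (385,415). Descending and gripping.

Request:
{"name": "jog_arm", "arguments": {"rows": [[[0.03,0,0.001],0,1],[[0.06,0,0.001],0,1],[[0.08,0,0.001],0,1],[[0.088,0,0.001],0,1],[[0.088,0,0.001],0,1]]}}

```text
time: 2.7
eef_pos: [0.4609, 0.1803, 0.1821]
orientation: [[-0.002, 0.391, -0.921], [-0.001, -0.921, -0.391], [-1.0, 0.001, 0.002]]
contact_force: [-0.3, 0.2, 0.1]
gripper_width: 1.004
```

Request:
{"name": "jog_arm", "arguments": {"rows": [[[0,0,0],0,-1],[[0,0,0],0,-1],[[0,0,0],0,-1],[[0,0,0],0,-1],[[0,0,0],0,-1]]}}

```text
time: 3.2
eef_pos: [0.4616, 0.1816, 0.1842]
orientation: [[0.002, 0.391, -0.92], [0.001, -0.92, -0.391], [-1.0, 0.0, -0.002]]
contact_force: [-1.3, -1.0, 8.3]
gripper_width: 0.589
```

Request:
{"name": "jog_arm", "arguments": {"rows": [[[0,0,0],0,-1],[[0,0,0],0,-1],[[0,0,0],0,-1],[[0,0,0],0,-1]]}}

```text
time: 3.6
eef_pos: [0.4616, 0.1816, 0.1842]
orientation: [[0.002, 0.391, -0.92], [0.001, -0.92, -0.391], [-1.0, 0.0, -0.002]]
contact_force: [-1.7, -0.4, 7.9]
gripper_width: 0.588
```

```bash
python3 plan.py .4605 .187 .27 113.3
```

```text
t=3.60 shift tool [-0.0858 -0.0054 -0.0013] turn -0.3 dist 0.086 rows 1.7 j [ -13.   31.  -20.  121.   20.   31. -114.] xax [ 0.002  0.001 -1.   ]
```

Request:
{"name": "jog_arm", "arguments": {"rows": [[[-0.02,0,0],0,-1],[[-0.05,0,0],0,-1],[[-0.08,0,0],0,-1],[[-0.08,0,0],0,-1]]}}

```text
time: 4.0
eef_pos: [0.4625, 0.1821, 0.2667]
orientation: [[0.007, 0.391, -0.92], [0.003, -0.92, -0.391], [-1.0, 0.0, -0.008]]
contact_force: [0.1, 0.2, -0.9]
gripper_width: 0.584
```

```bash
python3 plan.py .493 -.057 .27 100.5
python3 - <<'E'
from h import *
p,d=bot.capture("scene"); q=p[160:320,100:300]; cv2.imwrite("pics/b2.png",cv2.resize(q[:,:,::-1],None,fx=3.7,fy=3.7,interpolation=3))
E
```

```text
t=4.00 shift tool [-0.0037  0.232   0.0655] turn 12.5 dist 0.241 rows 4.8 j [  -9.   23.  -24.  119.   15.   40. -109.] xax [ 0.007  0.003 -1.   ]
```

View pics/b2.png

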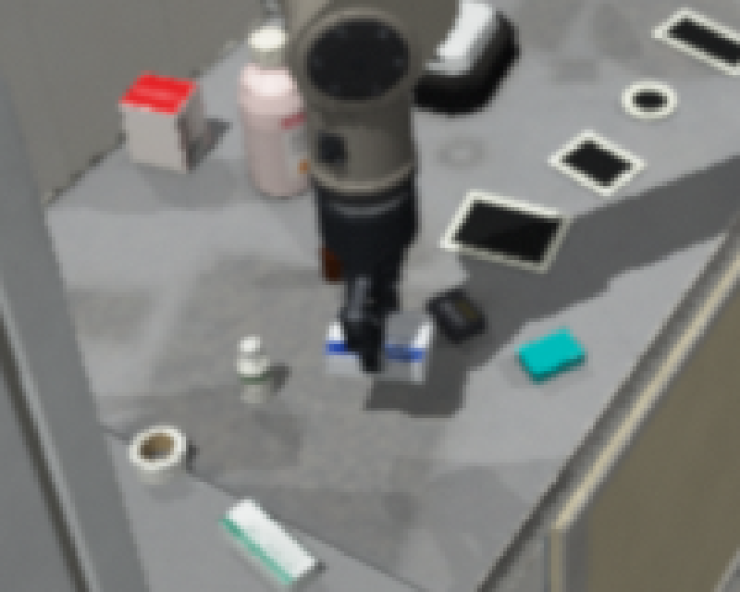

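```bash
cat > chk.py <<'E'
from h import *
def overlay(cam,w,l,h,below,name,box,f,off=0):
    s=bot.observe();R=np.array(s["orientation"]);p=np.array(s["eef_pos"])
    y=R[:,1];zz=R[:,2]
    c=p+R[:,0]*below; cs=[]
    for k in(0,h):
        for a,b in((-1,-1),(1,-1),(1,1),(-1,1)): cs.append(c+y*a*w/2+zz*(b*l/2+off)-R[:,0]*k)
    uv=proj(cam,cs); pic,d=bot.capture(cam); a,b,e,g=box
    im=cv2.resize(pic[b:g,a:e,::-1],None,fx=f,fy=f,interpolation=3)
    q=((uv-[a,b]+.5)*f-.5).astype(int)
    for k in(0,4):
        cv2.polylines(im,[q[k:k+4].reshape(-1,1,2)],True,(0,0,255) if k else (0,255,255),1)
    cv2.imwrite(f"pics/{name}.png",im)
E
python3 -c "
from chk import *
overlay('scene',.052,.078,.024,.184,'b3',(160,220,240,280),9)"
```

```text
(no output)
```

View pics/b3.png

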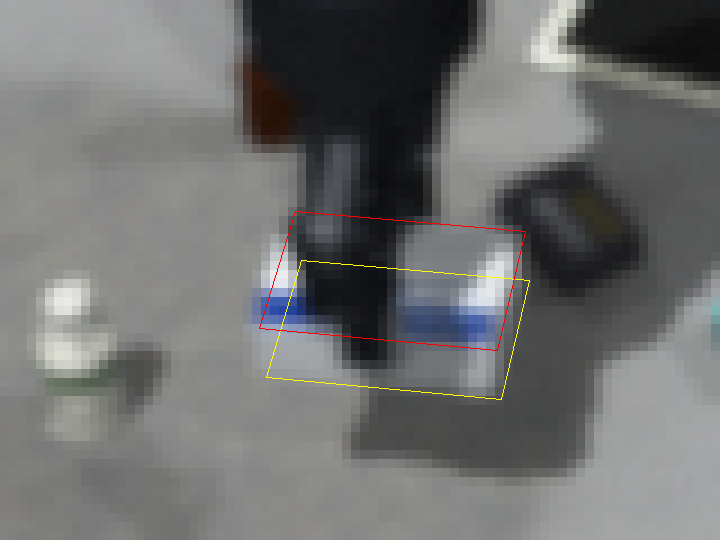

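Request:
{"name": "jog_arm", "arguments": {"rows": [[[-0.004,0.232,0.065],12.5,-1],[[-0.004,0.232,0.065],12.5,-1],[[-0.004,0.232,0.065],12.5,-1],[[-0.004,0.232,0.065],12.5,-1],[[-0.004,0.232,0.065],12.5,-1]]}}

```text
time: 4.6
eef_pos: [0.4914, -0.0606, 0.2656]
orientation: [[-0.002, 0.182, -0.983], [-0.001, -0.983, -0.182], [-1.0, 0.0, 0.002]]
contact_force: [0.1, 0.3, -0.0]
gripper_width: 0.588
```

```bash
python3 plan.py .493 -.057 .205 100.5
```

```text
t=4.60 shift tool [ 0.0606 -0.0033 -0.0024] turn -0.0 dist 0.061 rows 1.2 j [ 15.  23. -18. 119.  11.  40. -90.] xax [-0.002 -0.001 -1.   ]
```

Request:
{"name": "jog_arm", "arguments": {"rows": [[[0.02,-0.001,-0.001],0,-1],[[0.04,-0.002,-0.002],0,-1],[[0.06,-0.003,-0.002],0,-1],[[0.06,-0.003,-0.002],0,-1],[[0.06,-0.003,-0.002],0,-1]]}}

```text
time: 5.1
eef_pos: [0.4931, -0.0541, 0.206]
orientation: [[-0.002, 0.184, -0.983], [0.0, -0.983, -0.184], [-1.0, -0.001, 0.002]]
contact_force: [0.3, 0.1, -0.3]
gripper_width: 0.584
```

```bash
python3 plan.py .493 -.057 .187 100.5
```

```text
t=5.10 shift tool [0.019  0.0028 0.0006] turn 0.1 dist 0.019 rows 0.4 j [ 12.  29. -16. 121.  14.  33. -93.] xax [-0.002  0.    -1.   ]
```

Request:
{"name": "jog_arm", "arguments": {"rows": [[[0.01,0.003,0.001],0,-1],[[0.019,0.003,0.001],0,-1],[[0.019,0.003,0.001],0,-1],[[0.019,0.003,0.001],0,-1]]}}

```text
time: 5.5
eef_pos: [0.4931, -0.0574, 0.1876]
orientation: [[-0.0, 0.183, -0.983], [-0.0, -0.983, -0.183], [-1.0, -0.0, 0.0]]
contact_force: [-0.1, -0.1, -1.2]
gripper_width: 0.59
```

```bash
python3 plan.py .493 -.057 .187 100.5;python3 -c "
from chk import *
overlay('scene',.052,.078,.024,.184,'c3',(190,180,290,255),8)"
```

```text
t=5.50 shift tool [ 0.0006 -0.0004  0.    ] turn 0.1 dist 0.001 rows 0.0 j [ 12.  30. -15. 121.  15.  30. -94.] xax [-0. -0. -1.]
```

View pics/c3.png

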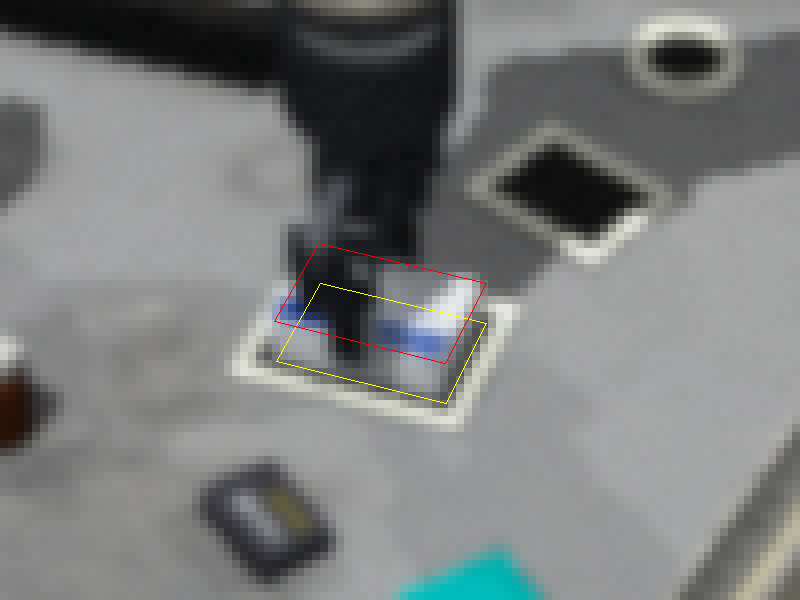

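The carton sits inside the rim in view, with a visible gap on the near side. Lowering the last bit and releasing.

Request:
{"name": "jog_arm", "arguments": {"rows": [[[0.002,0,0],0,-1],[[0.002,0,0],0,-1],[[0.002,0,0],0,0.6],[[0.002,0,0],0,1],[[0.002,0,0],0,1]]}}

```text
time: 6.05
eef_pos: [0.4932, -0.0574, 0.1858]
orientation: [[0.0, 0.183, -0.983], [-0.0, -0.983, -0.183], [-1.0, 0.0, -0.0]]
contact_force: [-0.7, 0.3, -0.4]
gripper_width: 1.0
```

Request:
{"name": "jog_arm", "arguments": {"rows": [[[0,0,0],0,1],[[0,0,0],0,1],[[-0.03,0,0],0,1],[[-0.06,0,0],0,1],[[-0.1,0,0],0,1]]}}

```text
time: 6.55
eef_pos: [0.4925, -0.0573, 0.2857]
orientation: [[-0.003, 0.183, -0.983], [0.0, -0.983, -0.183], [-1.0, -0.001, 0.003]]
contact_force: [0.6, 0.4, -0.3]
gripper_width: 0.998
```

```bash
python3 plan.py .467 .340 .29 76;python3 -c "
from h import *
p,d=bot.capture('scene'); q=p[180:255,190:290]; cv2.imwrite('pics/d3.png',cv2.resize(q[:,:,::-1],None,fx=8,fy=8,interpolation=3))"
```

```text
t=6.55 shift tool [-0.004  -0.3953 -0.0479] turn 24.6 dist 0.398 rows 8.0 j [ 15.  21. -19. 118.  10.  42. -89.] xax [-0.003  0.    -1.   ]
```

View pics/d3.png

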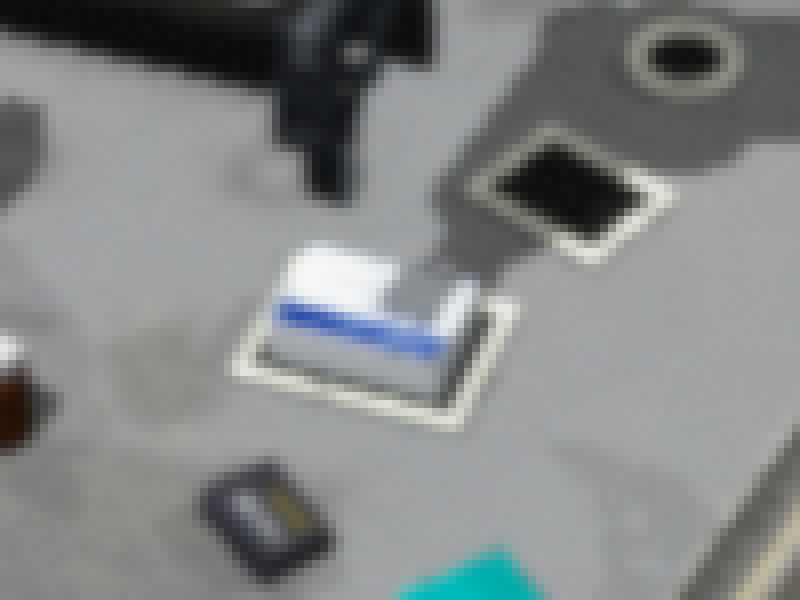

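The slide carton is flat inside the wide holder, with rim visible all round. Next, the capillary carton.

Request:
{"name": "jog_arm", "arguments": {"rows": [[[0,-0.22,-0.027],24.5,1],[[0,-0.22,-0.027],24.5,1],[[0,-0.22,-0.027],24.5,1],[[0,-0.22,-0.027],24.5,1],[[0,-0.22,-0.027],24.5,1]]}}

```text
time: 7.1
eef_pos: [0.4787, 0.1672, 0.2858]
orientation: [[0.001, -0.239, -0.971], [0.001, -0.971, 0.239], [-1.0, -0.001, -0.0]]
contact_force: [1.0, -0.9, 0.1]
gripper_width: 1.003
```

```bash
python3 plan.py .467 .340 .28 76
```

```text
t=7.10 shift tool [ 0.006  -0.1649  0.0527] turn 0.2 dist 0.173 rows 3.5 j [ -12.   22.  -17.  117.    9.   43. -139.] xax [ 0.001  0.001 -1.   ]
```

Request:
{"name": "jog_arm", "arguments": {"rows": [[[0.005,-0.165,0.053],0,1],[[0.005,-0.165,0.053],0,1],[[0.005,-0.165,0.053],0,1],[[0.005,-0.165,0.053],0,1],[[0.005,-0.165,0.053],0,1]]}}

```text
time: 7.6
eef_pos: [0.466, 0.3415, 0.2806]
orientation: [[-0.0, -0.235, -0.972], [0.003, -0.972, 0.235], [-1.0, -0.003, 0.001]]
contact_force: [-0.7, 0.4, 0.2]
gripper_width: 0.997
```

```bash
python3 plan.py .467 .340 .182 76
python3 - <<'E'
from h import *
p,d=bot.capture("scene"); q=p[160:340,100:300]; cv2.imwrite("pics/e2.png",cv2.resize(q[:,:,::-1],None,fx=3.3,fy=3.3,interpolation=3))
E
```

```text
t=7.60 shift tool [ 0.0986  0.0015 -0.0014] turn 0.4 dist 0.099 rows 2.0 j [ -28.   28.  -18.  108.   12.   46. -156.] xax [-0.     0.003 -1.   ]
```

View pics/e2.png

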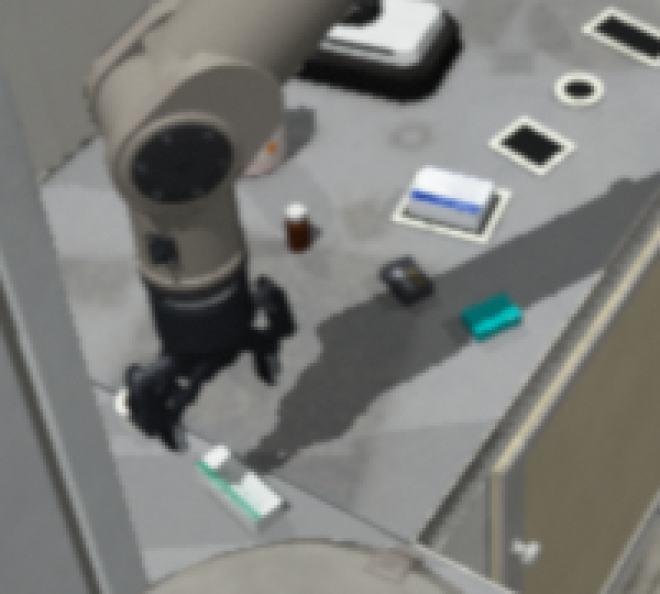

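Request:
{"name": "jog_arm", "arguments": {"rows": [[[0.03,0.001,-0.001],0,1],[[0.06,0.001,-0.001],0,1],[[0.085,0.001,-0.001],0,1],[[0.097,0.001,-0.001],0,1],[[0.097,0.001,-0.001],0,1]]}}

```text
time: 8.15
eef_pos: [0.4683, 0.3338, 0.1822]
orientation: [[-0.002, -0.242, -0.97], [-0.003, -0.97, 0.242], [-1.0, 0.003, 0.002]]
contact_force: [-0.5, 0.1, -0.3]
gripper_width: 1.003
```

```bash
python3 plan.py .467 .340 .182 76
python3 - <<'E'
from h import *
p,d=bot.capture("scene"); q=p[260:340,130:230]; cv2.imwrite("pics/e3.png",cv2.resize(q[:,:,::-1],None,fx=7,fy=7,interpolation=3))
E
```

```text
t=8.15 shift tool [ 0.0002 -0.0057  0.0028] turn -0.0 dist 0.006 rows 0.1 j [ -30.   36.  -15.  111.   16.   36. -159.] xax [-0.002 -0.003 -1.   ]
```

View pics/e3.png

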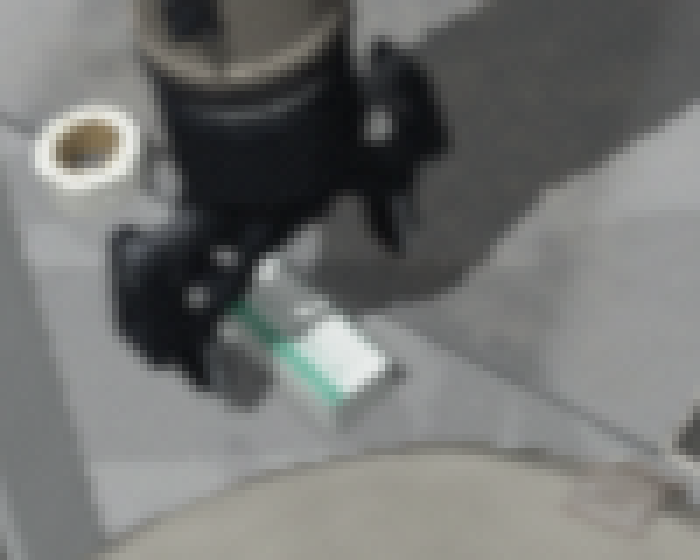

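Request:
{"name": "jog_arm", "arguments": {"rows": [[[0,-0.005,0.002],0,1],[[0,-0.005,0.002],0,0],[[0,-0.005,0.002],0,-1],[[0,-0.005,0.002],0,-1],[[0,-0.005,0.002],0,-1]]}}

```text
time: 8.7
eef_pos: [0.4678, 0.3409, 0.1842]
orientation: [[0.001, -0.241, -0.971], [0.0, -0.971, 0.241], [-1.0, -0.0, -0.0]]
contact_force: [-6.6, -4.6, 44.2]
gripper_width: 0.334
```

Request:
{"name": "jog_arm", "arguments": {"rows": [[[0,0,0],0,-1],[[0,0,0],0,-1],[[0,0,0],0,-1],[[0,0,0],0,-1],[[0,0,0],0,-1]]}}

```text
time: 9.2
eef_pos: [0.468, 0.3411, 0.1843]
orientation: [[0.001, -0.241, -0.971], [0.001, -0.971, 0.241], [-1.0, -0.001, -0.001]]
contact_force: [-0.5, 0.1, 6.7]
gripper_width: 0.331
```

```bash
python3 plan.py .467 .340 .29 76
```

```text
t=9.20 shift tool [-0.1057  0.0012  0.0006] turn 0.1 dist 0.106 rows 2.1 j [ -30.   36.  -16.  110.   16.   36. -160.] xax [ 0.001  0.001 -1.   ]
```

Request:
{"name": "jog_arm", "arguments": {"rows": [[[-0.02,0,0],0,-1],[[-0.05,0,0],0,-1],[[-0.09,0,0],0,-1],[[-0.1,0,0],0,-1],[[-0.1,0,0],0,-1]]}}

```text
time: 9.7
eef_pos: [0.4682, 0.3412, 0.2854]
orientation: [[0.003, -0.241, -0.97], [0.002, -0.97, 0.241], [-1.0, -0.003, -0.002]]
contact_force: [-0.0, -0.0, -1.5]
gripper_width: 0.326
```

```bash
python3 plan.py .48 .1 .285 76;python3 -c "
from chk import *
overlay('scene',.030,.084,.022,.1843,'f3',(130,210,230,285),8)"
```

```text
t=9.70 shift tool [-1.000e-04  2.312e-01 -6.970e-02] turn 0.0 dist 0.241 rows 4.8 j [ -28.   28.  -18.  107.   12.   47. -156.] xax [ 0.003  0.002 -1.   ]
```

View pics/f3.png

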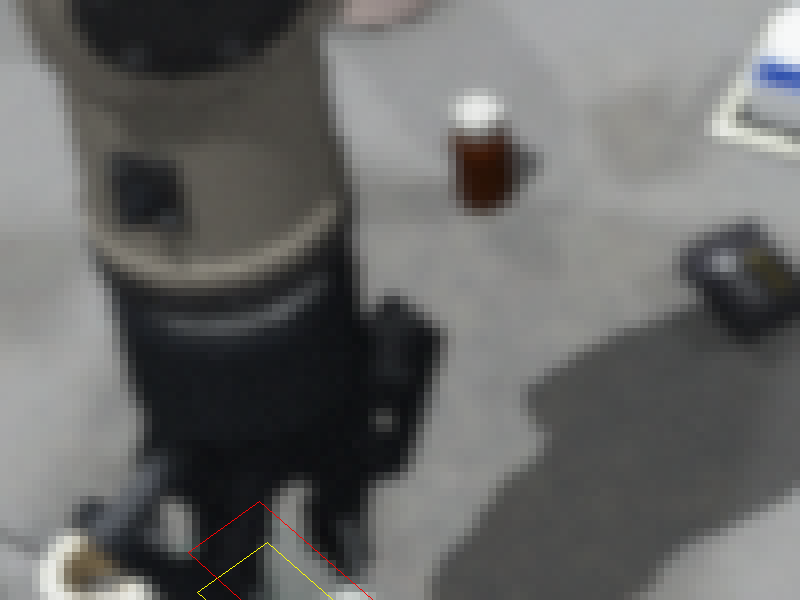

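Request:
{"name": "jog_arm", "arguments": {"rows": [[[0,0.23,-0.07],0,-1],[[0,0.23,-0.07],0,-1],[[0,0.23,-0.07],0,-1],[[0,0.23,-0.07],0,-1],[[0,0.23,-0.07],0,-1]]}}

```text
time: 10.25
eef_pos: [0.4791, 0.0974, 0.2817]
orientation: [[-0.004, -0.243, -0.97], [-0.002, -0.97, 0.243], [-1.0, 0.003, 0.003]]
contact_force: [0.9, 0.5, -0.6]
gripper_width: 0.329
```

```bash
python3 plan.py .455 -.414 .285 79.7
```

```text
t=10.25 shift tool [-0.0022  0.502  -0.1007] turn -3.7 dist 0.512 rows 10.2 j [  -5.   21.  -17.  119.    9.   41. -131.] xax [-0.004 -0.002 -1.   ]
```

Request:
{"name": "jog_arm", "arguments": {"rows": [[[-0.005,0.24,-0.05],-3.7,-1],[[-0.005,0.24,-0.05],-3.7,-1],[[-0.005,0.24,-0.05],-3.7,-1],[[-0.005,0.24,-0.05],-3.7,-1],[[-0.005,0.24,-0.05],-3.7,-1]]}}

```text
time: 10.75
eef_pos: [0.4695, -0.1466, 0.2869]
orientation: [[-0.003, -0.179, -0.984], [0.0, -0.984, 0.179], [-1.0, 0.0, 0.003]]
contact_force: [0.4, 0.1, -1.1]
gripper_width: 0.328
```

```bash
python3 plan.py .455 -.414 .285 79.7
```

```text
t=10.75 shift tool [ 0.0019  0.2656 -0.0335] turn -0.0 dist 0.268 rows 5.4 j [ 21.  20. -13. 119.   7.  42. -97.] xax [-0.003  0.    -1.   ]
```

Request:
{"name": "jog_arm", "arguments": {"rows": [[[0.002,0.245,-0.03],0,-1],[[0.002,0.245,-0.03],0,-1],[[0.002,0.245,-0.03],0,-1],[[0.002,0.245,-0.03],0,-1],[[0.002,0.245,-0.03],0,-1]]}}

```text
time: 11.25
eef_pos: [0.4555, -0.3926, 0.2844]
orientation: [[-0.003, -0.179, -0.984], [0.002, -0.984, 0.179], [-1.0, -0.001, 0.003]]
contact_force: [1.1, -0.5, -0.2]
gripper_width: 0.332
```

```bash
python3 plan.py .4545 -.4144 .21 79.7;python3 -c "
from chk import *
overlay('scene',.030,.084,.022,.1843,'g3',(250,110,330,170),8)
overlay('top',.030,.084,.022,.1843,'g4',(280,170,360,230),8)"
```

```text
t=11.25 shift tool [ 0.0743  0.0217 -0.0032] turn 0.0 dist 0.077 rows 1.5 j [ 41.  29.  -8. 105.   6.  47. -70.] xax [-0.003  0.002 -1.   ]
```

View pics/g3.png

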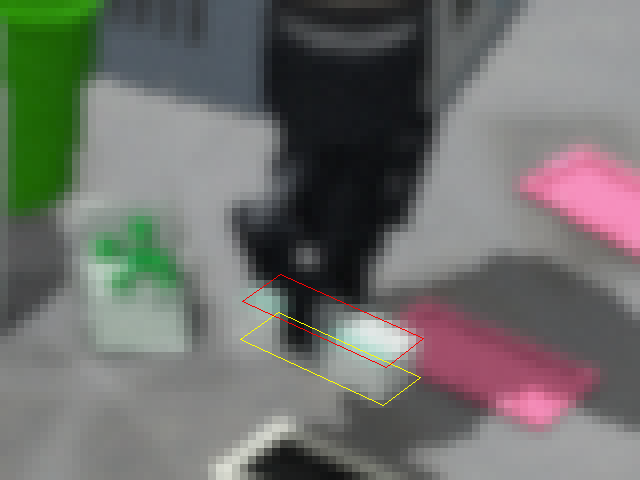

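The carton is held as predicted, with the drawn box matching it. Aligning and descending.

Request:
{"name": "jog_arm", "arguments": {"rows": [[[0,0.022,-0.003],0,-1],[[0.02,0.022,-0.003],0,-1],[[0.05,0.022,-0.003],0,-1],[[0.074,0.022,-0.003],0,-1],[[0.074,0.022,-0.003],0,-1]]}}

```text
time: 11.85
eef_pos: [0.4539, -0.4107, 0.2075]
orientation: [[-0.008, -0.177, -0.984], [0.006, -0.984, 0.177], [-1.0, -0.005, 0.009]]
contact_force: [-1.0, 0.2, -0.7]
gripper_width: 0.331
```

```bash
python3 plan.py .4545 -.4144 .187 79.7
```

```text
t=11.85 shift tool [ 0.0205  0.0037 -0.0014] turn 0.1 dist 0.021 rows 0.4 j [ 42.  36.  -8. 105.   7.  40. -70.] xax [-0.008  0.006 -1.   ]
```

Request:
{"name": "jog_arm", "arguments": {"rows": [[[0.008,0.002,-0.001],0,-1],[[0.016,0.002,-0.001],0,-1],[[0.02,0.002,-0.001],0,-1],[[0.02,0.002,-0.001],0,-1],[[0.02,0.002,-0.001],0,-1]]}}

```text
time: 12.35
eef_pos: [0.4567, -0.415, 0.1931]
orientation: [[0.0, -0.178, -0.984], [-0.0, -0.984, 0.178], [-1.0, 0.0, -0.001]]
contact_force: [-0.2, -0.4, -0.5]
gripper_width: 0.329
```

```bash
python3 plan.py .4545 -.4144 .186 79.7;python3 -c "
from chk import *
overlay('scene',.030,.084,.022,.1843,'h3',(250,130,330,190),9)"
```

```text
t=12.35 shift tool [ 0.0071 -0.0002  0.0022] turn 0.1 dist 0.007 rows 0.1 j [ 42.  37.  -7. 105.   7.  38. -70.] xax [ 0. -0. -1.]
```

View pics/h3.png

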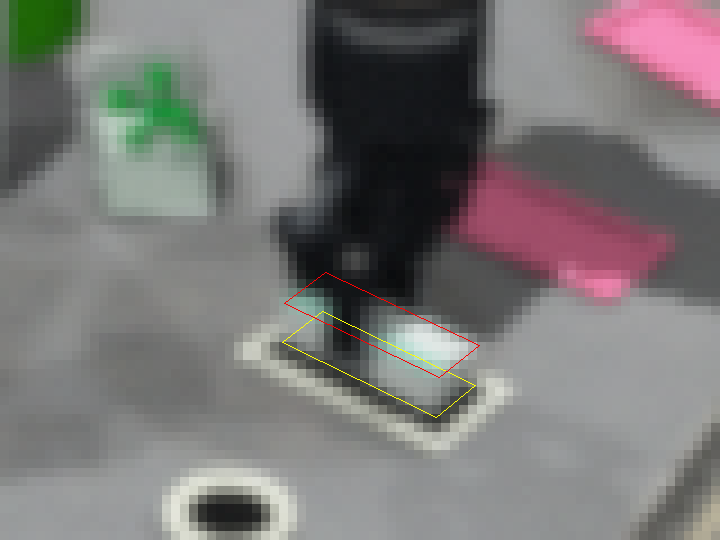

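Run:
```python
from h import *
im=cv2.imread("pics/h3.png")
def rect(cx,cy,w,l,a,z):
    a=np.radians(a);u=np.array([np.cos(a),np.sin(a),0]);v=np.array([-u[1],u[0],0]);c=np.array([cx,cy,z])
    return np.array([c+u*i*l/2+v*j*w/2 for i,j in((-1,-1),(1,-1),(1,1),(-1,1))])
for w,l,col in((.044,.098,(255,0,0)),(.056,.110,(255,255,0))):
    q=((proj("scene",rect(.4545,-.4144,w,l,-10.3,.006))-[250,130]+.5)*9-.5).astype(int); cv2.polylines(im,[q.reshape(-1,1,2)],True,col,1)
cv2.imwrite("pics/h4.png",im)
```

```text
(no output)
```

View pics/h4.png

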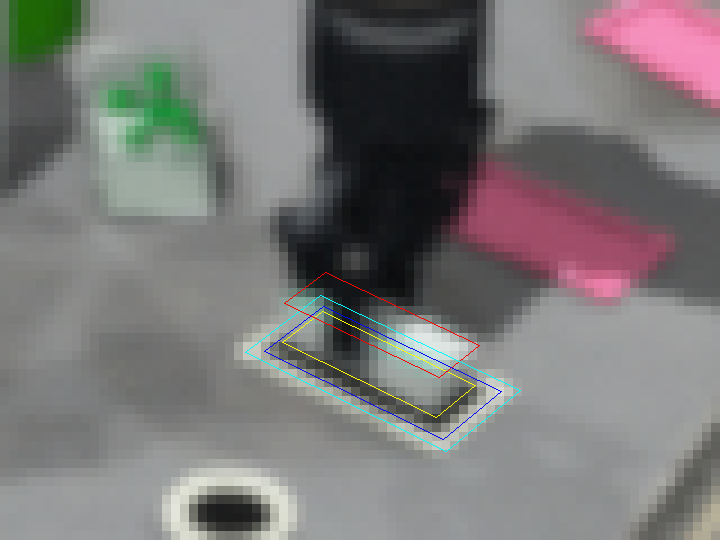

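Request:
{"name": "jog_arm", "arguments": {"rows": [[[0.003,0,0.001],0,-1],[[0.006,0,0.001],0,-1],[[0.007,0,0.001],0,-1],[[0.007,0,0.001],0,-1]]}}

```text
time: 12.8
eef_pos: [0.4555, -0.4148, 0.1864]
orientation: [[-0.0, -0.178, -0.984], [-0.0, -0.984, 0.178], [-1.0, 0.0, 0.0]]
contact_force: [-1.9, 1.8, 6.4]
gripper_width: 0.334
```

```bash
python3 plan.py .4545 -.4144 .186 79.7;python3 -c "
from chk import *
overlay('scene',.030,.084,.022,.1843,'i3',(250,130,330,190),9)"
```

```text
t=12.80 shift tool [ 0.0004 -0.0003  0.0011] turn 0.0 dist 0.001 rows 0.0 j [ 42.  38.  -7. 105.   7.  38. -70.] xax [-0. -0. -1.]
```

View pics/i3.png

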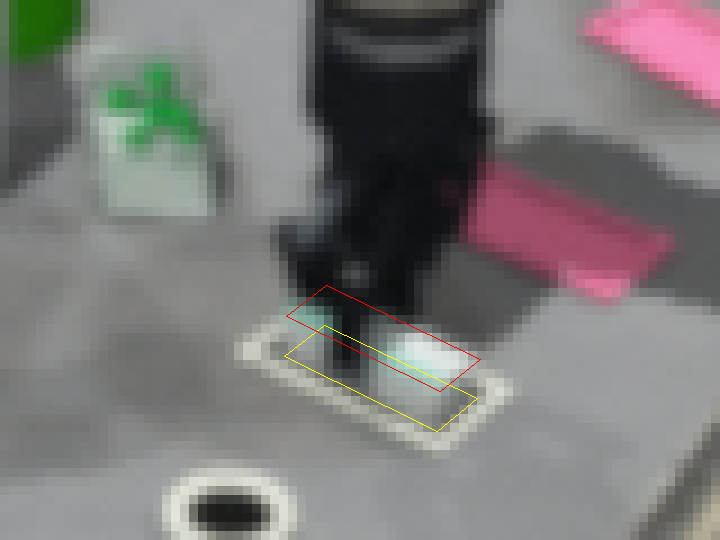

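Contact of about 6 N: it is on the floor inside the rim. Releasing.

Request:
{"name": "jog_arm", "arguments": {"rows": [[[0,0,0],0,0],[[0,0,0],0,1],[[0,0,0],0,1],[[0,0,0],0,1],[[0,0,0],0,1]]}}

```text
time: 13.35
eef_pos: [0.4555, -0.4147, 0.1856]
orientation: [[-0.0, -0.178, -0.984], [0.0, -0.984, 0.178], [-1.0, -0.0, 0.0]]
contact_force: [-0.1, 0.1, 0.1]
gripper_width: 1.002
```

Request:
{"name": "jog_arm", "arguments": {"rows": [[[0,0,0],0,1],[[-0.02,0,0],0,1],[[-0.05,0,0],0,1],[[-0.1,0,0],0,1],[[-0.1,0,0],0,1]]}}

```text
time: 13.85
eef_pos: [0.4576, -0.4164, 0.2923]
orientation: [[0.009, -0.178, -0.984], [-0.007, -0.984, 0.178], [-1.0, 0.005, -0.01]]
contact_force: [-0.2, -0.5, -0.0]
gripper_width: 0.999
```

```bash
python3 plan.py .4755 .059 .285 65;python3 -c "
from h import *
p,d=bot.capture('scene'); q=p[130:190,250:330]; cv2.imwrite('pics/j3.png',cv2.resize(q[:,:,::-1],None,fx=8,fy=8,interpolation=3))"
```

```text
t=13.85 shift tool [ 0.0041 -0.471   0.0671] turn 14.7 dist 0.476 rows 9.5 j [ 43.  29.  -8. 102.   6.  48. -68.] xax [ 0.009 -0.007 -1.   ]
```

View pics/j3.png

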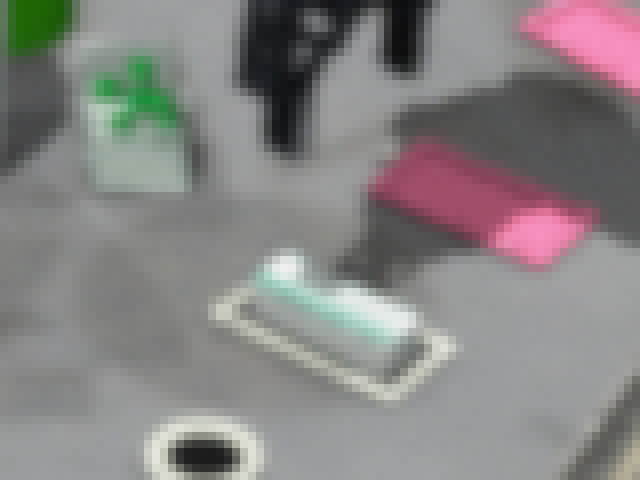

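The capillary carton lies flat in the long holder. Next, the black cover-slip box.

Request:
{"name": "jog_arm", "arguments": {"rows": [[[0.003,-0.235,0.033],0,1],[[0.003,-0.235,0.033],0,1],[[0.003,-0.235,0.033],0,1],[[0.003,-0.235,0.033],0,1],[[0.003,-0.235,0.033],0,1]]}}

```text
time: 14.4
eef_pos: [0.4642, -0.1743, 0.2817]
orientation: [[-0.002, -0.175, -0.984], [0.001, -0.984, 0.175], [-1.0, -0.001, 0.002]]
contact_force: [1.0, 0.7, 0.2]
gripper_width: 1.0
```

```bash
python3 plan.py .4755 .059 .285 65
```

```text
t=14.40 shift tool [-0.003  -0.2317  0.0298] turn 14.9 dist 0.234 rows 4.7 j [ 24.  21. -12. 119.   6.  41. -93.] xax [-0.002  0.001 -1.   ]
```

Request:
{"name": "jog_arm", "arguments": {"rows": [[[-0.003,-0.231,0.03],15,1],[[-0.003,-0.231,0.03],15,1],[[-0.003,-0.231,0.03],15,1],[[-0.003,-0.231,0.03],15,1],[[-0.003,-0.231,0.03],15,1]]}}

```text
time: 14.9
eef_pos: [0.4757, 0.0582, 0.285]
orientation: [[-0.001, -0.424, -0.906], [0.001, -0.906, 0.424], [-1.0, -0.0, 0.001]]
contact_force: [1.5, -1.1, -0.2]
gripper_width: 1.0
```

```bash
python3 plan.py .4755 .059 .2 65
python3 - <<'E'
from h import *
p,d=bot.capture("scene"); a,b,f=190,210,10; q=p[b:265,a:270]; im=cv2.resize(q[:,:,::-1],None,fx=f,fy=f,interpolation=3)
t=np.radians(-25);u=np.array([np.cos(t),np.sin(t),0]);v=np.array([-u[1],u[0],0])
for z,c in((.016,(0,0,255)),(0,(0,255,255))):
    X=[np.array([.4755,.059,z])+u*i*.025+v*j*.017 for i,j in((-1,-1),(1,-1),(1,1),(-1,1))]
    k=((proj("scene",X)-[a,b]+.5)*f-.5).astype(int); cv2.polylines(im,[k.reshape(-1,1,2)],True,c,1)
cv2.imwrite("pics/k1.png",im)
E
```

```text
t=14.90 shift tool [ 0.085  -0.0007  0.0004] turn -0.1 dist 0.085 rows 1.7 j [  -3.   19.  -14.  121.    7.   41. -136.] xax [-0.001  0.001 -1.   ]
```

View pics/k1.png

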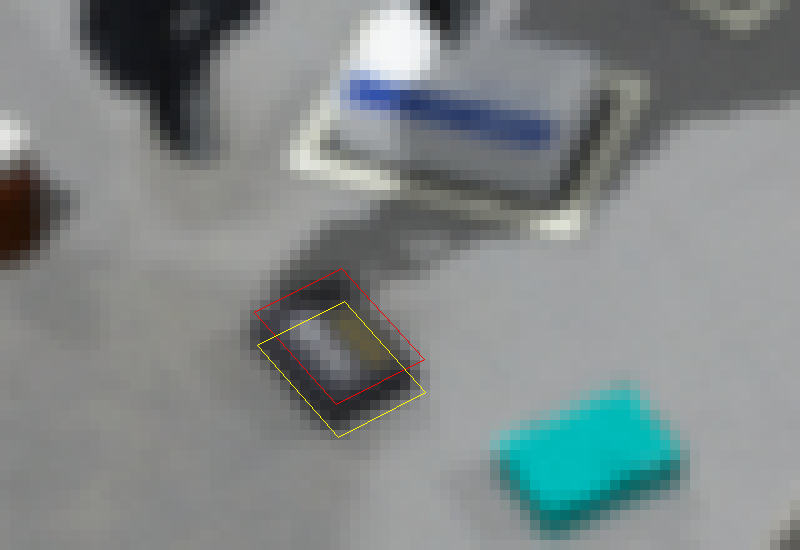

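Request:
{"name": "jog_arm", "arguments": {"rows": [[[0.03,0,0],0,1],[[0.06,0,0],0,1],[[0.09,0,0],0,1],[[0.105,0,0],0,1],[[0.105,0,0],0,1]]}}

```text
time: 15.45
eef_pos: [0.4749, 0.0545, 0.1781]
orientation: [[-0.006, -0.426, -0.905], [-0.001, -0.905, 0.426], [-1.0, 0.003, 0.005]]
contact_force: [-1.3, 0.6, -0.1]
gripper_width: 1.003
```

```bash
python3 plan.py .4755 .059 .180 65
```

```text
t=15.45 shift tool [-0.0019 -0.0043  0.0014] turn -0.2 dist 0.005 rows 0.1 j [  -5.   30.  -11.  124.   11.   27. -140.] xax [-0.006 -0.001 -1.   ]
```

Request:
{"name": "jog_arm", "arguments": {"rows": [[[0,-0.004,0.001],0,1],[[0,-0.004,0.001],0,0.3],[[0,-0.004,0.001],0,0],[[0,-0.004,0.001],0,-0.1],[[0,-0.004,0.001],0,-0.2]]}}

```text
time: 15.95
eef_pos: [0.4774, 0.059, 0.1812]
orientation: [[0.001, -0.427, -0.904], [0.0, -0.904, 0.427], [-1.0, -0.0, -0.001]]
contact_force: [-0.5, 0.6, 0.2]
gripper_width: 0.401
```

Request:
{"name": "jog_arm", "arguments": {"rows": [[[0,0,0],0,-0.4],[[0,0,0],0,-1],[[0,0,0],0,-1],[[0,0,0],0,-1],[[0,0,0],0,-1]]}}

```text
time: 16.45
eef_pos: [0.4774, 0.059, 0.1815]
orientation: [[0.001, -0.427, -0.904], [-0.0, -0.904, 0.427], [-1.0, -0.0, -0.001]]
contact_force: [-1.6, -0.7, 8.6]
gripper_width: 0.376
```

Request:
{"name": "jog_arm", "arguments": {"rows": [[[0,0,0],0,-1],[[-0.02,0,0],0,-1],[[-0.05,0,0],0,-1],[[-0.08,0,0],0,-1],[[-0.08,0,0],0,-1]]}}

```text
time: 16.95
eef_pos: [0.4786, 0.0593, 0.2642]
orientation: [[0.007, -0.427, -0.904], [0.001, -0.904, 0.427], [-1.0, -0.004, -0.006]]
contact_force: [1.5, 0.0, -0.8]
gripper_width: 0.374
```

```bash
python3 plan.py .4654 -.183 .27 78.6;python3 -c "
from chk import *
overlay('scene',.034,.050,.016,.180,'l3',(180,190,260,250),9)"
```

```text
t=16.95 shift tool [-0.0062  0.2248 -0.0915] turn -13.9 dist 0.243 rows 4.9 j [  -3.   21.  -13.  121.    8.   38. -137.] xax [ 0.007  0.001 -1.   ]
```

View pics/l3.png

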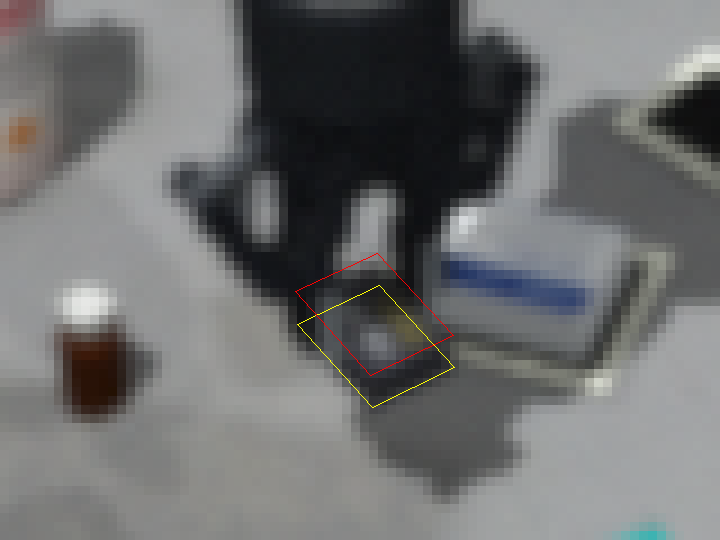

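The black box is held and matches the drawn box. Carrying it to the short oblong holder.

Request:
{"name": "jog_arm", "arguments": {"rows": [[[-0.006,0.225,-0.091],-13.8,-1],[[-0.006,0.225,-0.091],-13.8,-1],[[-0.006,0.225,-0.091],-13.8,-1],[[-0.006,0.225,-0.091],-13.8,-1],[[-0.006,0.225,-0.091],-13.8,-1]]}}

```text
time: 17.5
eef_pos: [0.4625, -0.1855, 0.2657]
orientation: [[-0.002, -0.199, -0.98], [0.0, -0.98, 0.199], [-1.0, 0.0, 0.002]]
contact_force: [1.1, -0.2, -0.7]
gripper_width: 0.372
```

```bash
python3 plan.py .4654 -.183 .2 78.6
```

```text
t=17.50 shift tool [ 0.0657 -0.003  -0.0025] turn -0.1 dist 0.066 rows 1.3 j [ 25.  22. -13. 119.   8.  39. -94.] xax [-0.002  0.    -1.   ]
```

Request:
{"name": "jog_arm", "arguments": {"rows": [[[0.02,-0.001,-0.001],0,-1],[[0.04,-0.001,-0.002],0,-1],[[0.06,-0.001,-0.002],0,-1],[[0.066,-0.001,-0.002],0,-1],[[0.066,-0.001,-0.002],0,-1]]}}

```text
time: 18.0
eef_pos: [0.465, -0.1824, 0.1994]
orientation: [[-0.003, -0.198, -0.98], [0.001, -0.98, 0.198], [-1.0, -0.0, 0.003]]
contact_force: [0.5, -0.3, -0.6]
gripper_width: 0.377
```

```bash
python3 plan.py .4654 -.183 .184 78.6
```

```text
t=18.00 shift tool [ 0.0154  0.0005 -0.0006] turn -0.0 dist 0.015 rows 0.3 j [ 23.  29. -11. 121.  10.  31. -97.] xax [-0.003  0.001 -1.   ]
```

Request:
{"name": "jog_arm", "arguments": {"rows": [[[0.006,0,0],0,-1],[[0.012,0,0],0,-1],[[0.015,0,0],0,-1],[[0.015,0,0],0,-1]]}}

```text
time: 18.4
eef_pos: [0.4656, -0.1826, 0.1855]
orientation: [[-0.0, -0.198, -0.98], [0.0, -0.98, 0.198], [-1.0, 0.0, 0.0]]
contact_force: [-0.3, 0.4, 0.6]
gripper_width: 0.377
```

```bash
python3 plan.py .4654 -.183 .184 78.6;python3 -c "
from chk import *
overlay('scene',.034,.050,.016,.1815,'n3',(220,170,300,230),9)"
```

```text
t=18.40 shift tool [0.0015 0.0004 0.0002] turn -0.0 dist 0.002 rows 0.0 j [ 23.  31. -11. 121.  11.  29. -97.] xax [-0.  0. -1.]
```

View pics/n3.png

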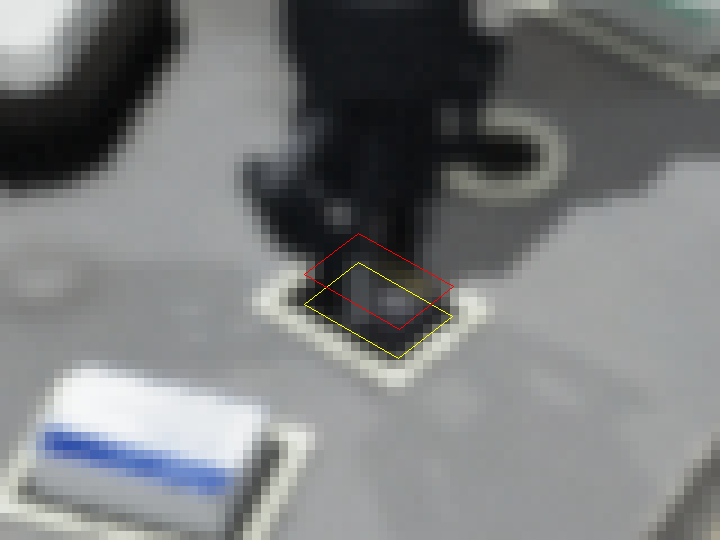

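The box is centred inside the white rim. Lowering and releasing.

Request:
{"name": "jog_arm", "arguments": {"rows": [[[0.002,0,0],0,-1],[[0.002,0,0],0,-1],[[0.002,0,0],0,0],[[0.002,0,0],0,1],[[0.002,0,0],0,1]]}}

```text
time: 18.95
eef_pos: [0.4658, -0.1827, 0.1838]
orientation: [[0.0, -0.198, -0.98], [-0.0, -0.98, 0.198], [-1.0, 0.0, -0.0]]
contact_force: [0.6, 0.3, -0.0]
gripper_width: 0.822
```

Request:
{"name": "jog_arm", "arguments": {"rows": [[[0,0,0],0,1],[[0,0,0],0,1],[[-0.04,0,0],0,1],[[-0.08,0,0],0,1],[[-0.12,0,0],0,1]]}}

```text
time: 19.45
eef_pos: [0.4654, -0.1826, 0.3049]
orientation: [[-0.001, -0.198, -0.98], [0.0, -0.98, 0.198], [-1.0, -0.0, 0.001]]
contact_force: [0.5, -0.1, -0.7]
gripper_width: 1.001
```

```bash
python3 plan.py .601 .0665 .32 75;python3 -c "
from h import *
p,d=bot.capture('scene'); q=p[150:230,200:300]; cv2.imwrite('pics/o3.png',cv2.resize(q[:,:,::-1],None,fx=7,fy=7,interpolation=3))"
```

```text
t=19.45 shift tool [-0.0152 -0.271  -0.0835] turn 3.6 dist 0.284 rows 5.7 j [ 26.  19. -14. 117.   6.  44. -93.] xax [-0.001  0.    -1.   ]
```

View pics/o3.png

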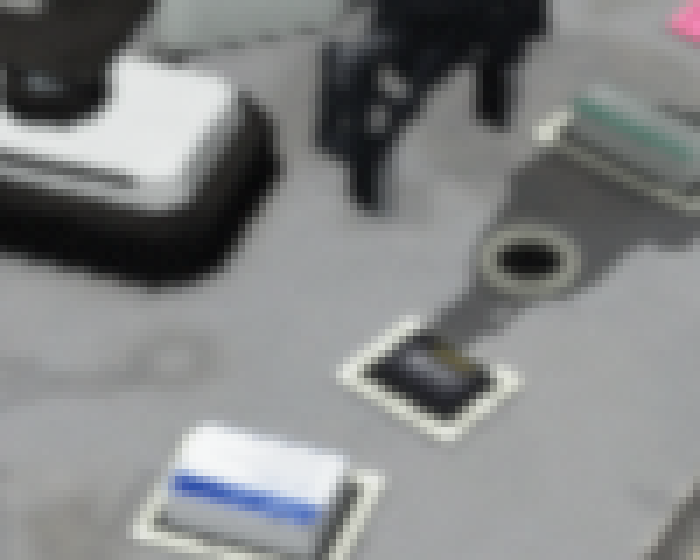

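The cover-slip box is flat in its holder. Next, the vial.

Request:
{"name": "jog_arm", "arguments": {"rows": [[[0,-0.248,0.01],3.5,1],[[0,-0.248,0.01],3.5,1],[[0,-0.248,0.01],3.5,1],[[0,-0.248,0.01],3.5,1],[[0,-0.248,0.01],3.5,1]]}}

```text
time: 20.0
eef_pos: [0.5051, 0.0645, 0.3037]
orientation: [[0.001, -0.258, -0.966], [0.0, -0.966, 0.258], [-1.0, -0.0, -0.001]]
contact_force: [1.4, -0.1, -0.5]
gripper_width: 1.0
```

```bash
python3 plan.py .601 .0665 .29 75
```

```text
t=20.00 shift tool [ 0.0138 -0.0267 -0.0922] turn 0.1 dist 0.097 rows 1.9 j [   1.   20.  -18.  116.    9.   45. -128.] xax [ 0.001  0.    -1.   ]
```

Request:
{"name": "jog_arm", "arguments": {"rows": [[[0.005,-0.013,-0.045],0,1],[[0.013,-0.026,-0.092],0,1],[[0.013,-0.026,-0.092],0,1],[[0.013,-0.026,-0.092],0,1],[[0.013,-0.026,-0.092],0,1]]}}

```text
time: 20.5
eef_pos: [0.5998, 0.0637, 0.2903]
orientation: [[-0.001, -0.258, -0.966], [-0.0, -0.966, 0.258], [-1.0, 0.001, 0.001]]
contact_force: [0.0, 0.4, -0.1]
gripper_width: 0.997
```

```bash
python3 plan.py .601 .0665 .187 75
python3 - <<'E'
from h import *
p,d=bot.capture("scene"); q=p[180:260,150:250]; cv2.imwrite("pics/p3.png",cv2.resize(q[:,:,::-1],None,fx=7,fy=7,interpolation=3))
E
```

```text
t=20.50 shift tool [ 0.1033 -0.0031 -0.0006] turn 0.1 dist 0.103 rows 2.1 j [   1.   29.  -17.  104.   11.   49. -126.] xax [-0.001 -0.    -1.   ]
```

View pics/p3.png

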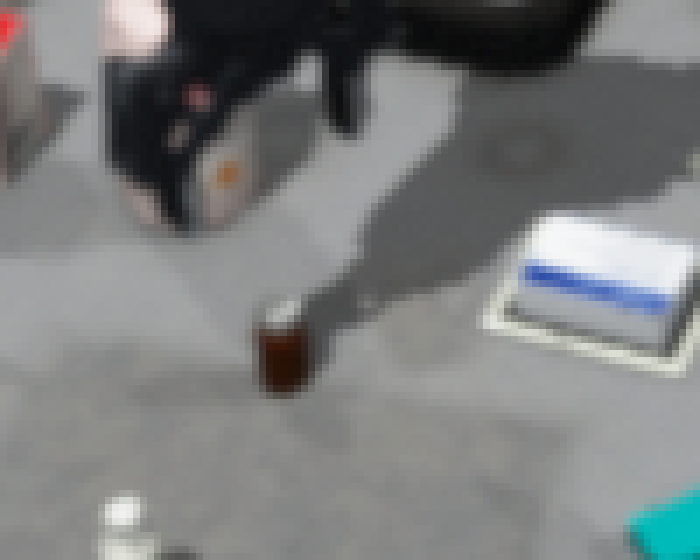

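Request:
{"name": "jog_arm", "arguments": {"rows": [[[0.03,-0.004,0],0,1],[[0.06,-0.004,0],0,1],[[0.09,-0.004,0],0,1],[[0.102,-0.004,0],0,1],[[0.102,-0.004,0],0,1]]}}

```text
time: 21.05
eef_pos: [0.6005, 0.0675, 0.1877]
orientation: [[-0.003, -0.258, -0.966], [-0.001, -0.966, 0.258], [-1.0, 0.001, 0.003]]
contact_force: [0.2, -0.5, 0.8]
gripper_width: 0.998
```

```bash
python3 plan.py .601 .0665 .187 75
python3 - <<'E'
from h import *
p,d=bot.capture("scene"); q=p[190:250,150:230]; cv2.imwrite("pics/q3.png",cv2.resize(q[:,:,::-1],None,fx=8,fy=8,interpolation=3))
E
```

```text
t=21.05 shift tool [ 0.0007  0.0008 -0.0007] turn 0.1 dist 0.001 rows 0.0 j [  -2.   37.  -14.  106.   14.   38. -129.] xax [-0.003 -0.001 -1.   ]
```

View pics/q3.png

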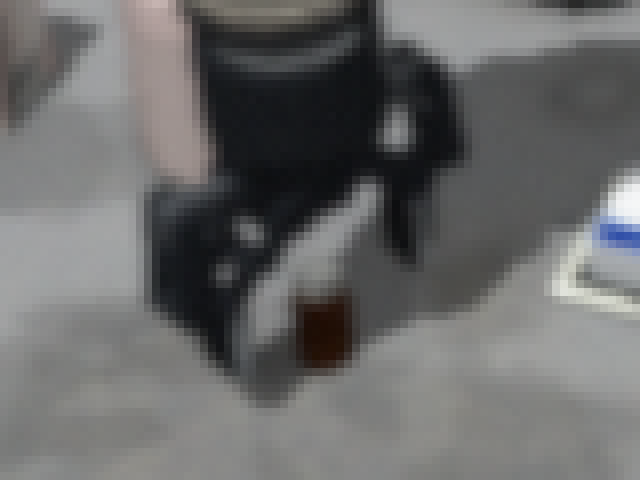

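The vial stands midway between the fingers. Closing.

Request:
{"name": "jog_arm", "arguments": {"rows": [[[0,0,0],0,0.2],[[0,0,0],0,-0.1],[[0,0,0],0,-0.2],[[0,0,0],0,-0.3],[[0,0,0],0,-0.4]]}}

```text
time: 21.6
eef_pos: [0.6019, 0.0676, 0.1891]
orientation: [[0.001, -0.258, -0.966], [-0.0, -0.966, 0.258], [-1.0, -0.0, -0.001]]
contact_force: [-0.6, 0.1, -0.0]
gripper_width: 0.301
```

Request:
{"name": "jog_arm", "arguments": {"rows": [[[0,0,0],0,-0.5],[[0,0,0],0,-1],[[0,0,0],0,-1],[[0,0,0],0,-1],[[0,0,0],0,-1]]}}

```text
time: 22.1
eef_pos: [0.6019, 0.0676, 0.1893]
orientation: [[0.0, -0.258, -0.966], [-0.0, -0.966, 0.258], [-1.0, 0.0, -0.0]]
contact_force: [-1.1, -0.3, 5.1]
gripper_width: 0.26
```

Request:
{"name": "jog_arm", "arguments": {"rows": [[[0,0,0],0,-1],[[-0.02,0,0],0,-1],[[-0.05,0,0],0,-1],[[-0.08,0,0],0,-1],[[-0.08,0,0],0,-1]]}}

```text
time: 22.6
eef_pos: [0.6034, 0.0681, 0.2728]
orientation: [[0.007, -0.258, -0.966], [0.001, -0.966, 0.258], [-1.0, -0.003, -0.007]]
contact_force: [0.7, 0.1, 0.4]
gripper_width: 0.26
```

```bash
python3 plan.py .5 .0665 .28 75;python3 -c "
from h import *
p,d=bot.capture('scene'); q=p[190:250,150:230]; cv2.imwrite('pics/r3.png',cv2.resize(q[:,:,::-1],None,fx=8,fy=8,interpolation=3))"
```

```text
t=22.60 shift tool [-0.008   0.0282  0.0994] turn 0.0 dist 0.104 rows 2.1 j [  -0.   30.  -16.  104.   11.   46. -127.] xax [ 0.007  0.001 -1.   ]
```

View pics/r3.png

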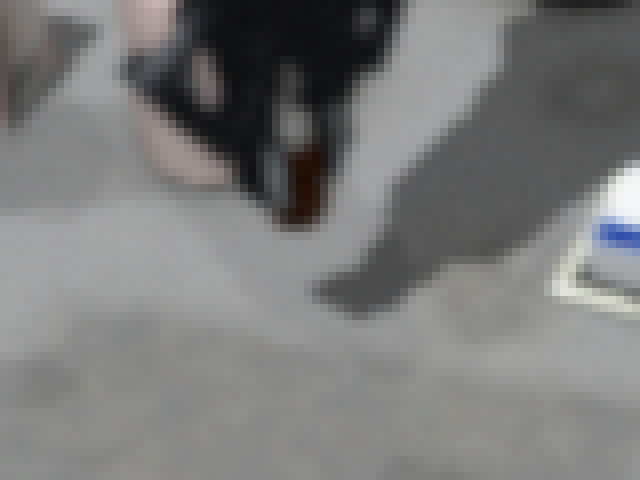

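Request:
{"name": "jog_arm", "arguments": {"rows": [[[-0.01,0.015,0.05],0,-1],[[-0.01,0.034,0.125],0,-1],[[-0.01,0.034,0.125],0,-1],[[-0.01,0.034,0.125],0,-1],[[-0.01,0.034,0.125],0,-1]]}}

```text
time: 23.15
eef_pos: [0.4719, 0.0669, 0.2782]
orientation: [[-0.001, -0.258, -0.966], [-0.0, -0.966, 0.258], [-1.0, 0.0, 0.001]]
contact_force: [0.5, -0.2, -0.2]
gripper_width: 0.263
```

```bash
python3 plan.py .4642 -.293 .285 80
```

```text
t=23.15 shift tool [-0.0067  0.3498 -0.0852] turn -4.9 dist 0.360 rows 7.2 j [   0.   20.  -19.  121.   10.   40. -130.] xax [-0.001 -0.    -1.   ]
```

Request:
{"name": "jog_arm", "arguments": {"rows": [[[-0.005,0.2,-0.05],-5,-1],[[-0.005,0.2,-0.05],-5,-1],[[-0.005,0.2,-0.05],-5,-1],[[-0.005,0.2,-0.05],-5,-1],[[-0.005,0.2,-0.05],-5,-1]]}}

```text
time: 23.65
eef_pos: [0.4693, -0.1464, 0.2834]
orientation: [[0.0, -0.183, -0.983], [-0.003, -0.983, 0.183], [-1.0, 0.003, -0.001]]
contact_force: [-0.2, 0.6, -1.4]
gripper_width: 0.267
```

```bash
python3 plan.py .4642 -.293 .285 80
```

```text
t=23.65 shift tool [-0.0012  0.1451 -0.0218] turn -0.5 dist 0.147 rows 2.9 j [ 23.  20. -15. 119.   8.  41. -98.] xax [ 0.    -0.003 -1.   ]
```

Request:
{"name": "jog_arm", "arguments": {"rows": [[[0,0.05,-0.007],0,-1],[[0,0.1,-0.014],0,-1],[[0,0.142,-0.021],0,-1],[[0,0.142,-0.021],0,-1],[[0,0.142,-0.021],0,-1]]}}

```text
time: 24.15
eef_pos: [0.4656, -0.2839, 0.283]
orientation: [[-0.0, -0.176, -0.984], [0.0, -0.984, 0.176], [-1.0, -0.0, 0.0]]
contact_force: [0.1, 0.1, -0.4]
gripper_width: 0.261
```

```bash
python3 plan.py .4642 -.293 .205 80
```

```text
t=24.15 shift tool [ 0.078   0.0092 -0.0002] turn -0.1 dist 0.079 rows 1.6 j [ 35.  25. -13. 112.   8.  44. -82.] xax [-0.  0. -1.]
```

Request:
{"name": "jog_arm", "arguments": {"rows": [[[0.01,0.009,0],0,-1],[[0.03,0.009,0],0,-1],[[0.05,0.009,0],0,-1],[[0.075,0.009,0],0,-1],[[0.075,0.009,0],0,-1]]}}

```text
time: 24.65
eef_pos: [0.4626, -0.2897, 0.2054]
orientation: [[-0.005, -0.17, -0.985], [0.003, -0.985, 0.17], [-1.0, -0.002, 0.006]]
contact_force: [-0.4, 0.4, -0.7]
gripper_width: 0.261
```

```bash
python3 plan.py .4642 -.293 .192 80;python3 -c "
from h import *
a,b,f=220,140,8
p,d=bot.capture('scene'); im=cv2.resize(p[b:b+65,a:a+90,::-1],None,fx=f,fy=f,interpolation=3)
s=bot.observe();R=np.array(s['orientation']);c=np.array(s['eef_pos'])+R[:,0]*.1893
t=np.linspace(0,6.28,40)
for C,r,col in((c,.013,(0,255,255)),(c-R[:,0]*.04,.013,(0,0,255)),(np.array([.4642,-.293,.008]),.020,(255,0,0)),(np.array([.4642,-.293,.008]),.027,(255,255,0))):
  X=C+np.c_[r*np.cos(t),r*np.sin(t),0*t]; k=((proj('scene',X)-[a,b]+.5)*f-.5).astype(int); cv2.polylines(im,[k.reshape(-1,1,2)],True,col,1)
cv2.imwrite('pics/s3.png',im)"
```

```text
t=24.65 shift tool [ 0.0133  0.0031 -0.0022] turn 0.2 dist 0.014 rows 0.3 j [ 34.  31. -11. 114.  10.  35. -83.] xax [-0.005  0.003 -1.   ]
```

View pics/s3.png

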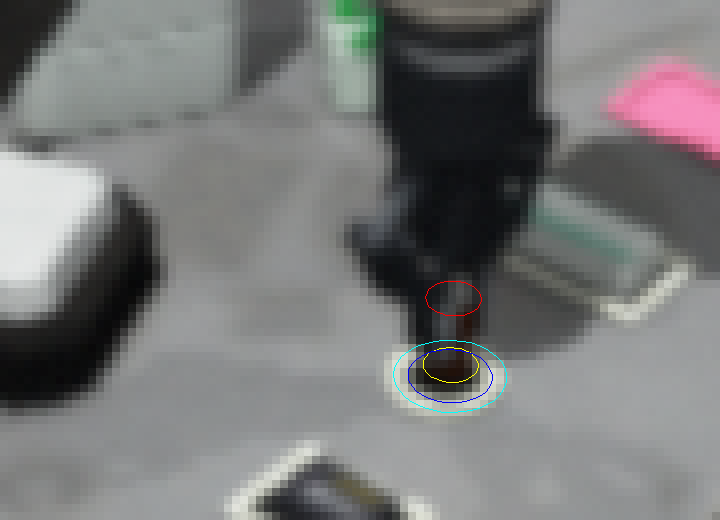

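Request:
{"name": "jog_arm", "arguments": {"rows": [[[0.004,0.002,-0.002],0,-1],[[0.008,0.002,-0.002],0,-1],[[0.012,0.002,-0.002],0,-1],[[0.012,0.002,-0.002],0,-1],[[0.012,0.002,-0.002],0,-1]]}}

```text
time: 25.2
eef_pos: [0.4652, -0.2938, 0.1969]
orientation: [[0.0, -0.173, -0.985], [-0.0, -0.985, 0.173], [-1.0, 0.0, -0.0]]
contact_force: [0.0, -1.3, -0.6]
gripper_width: 0.265
```

```bash
python3 plan.py .465 -.292 .1915 80;python3 -c "
from h import *
a,b,f=240,150,11
p,d=bot.capture('scene'); im=cv2.resize(p[b:b+50,a:a+70,::-1],None,fx=f,fy=f,interpolation=3)
cv2.imwrite('pics/t3.png',im)"
```

```text
t=25.20 shift tool [ 0.0054 -0.0018  0.0005] turn 0.1 dist 0.006 rows 0.1 j [ 34.  33. -11. 114.  10.  34. -83.] xax [ 0. -0. -1.]
```

View pics/t3.png

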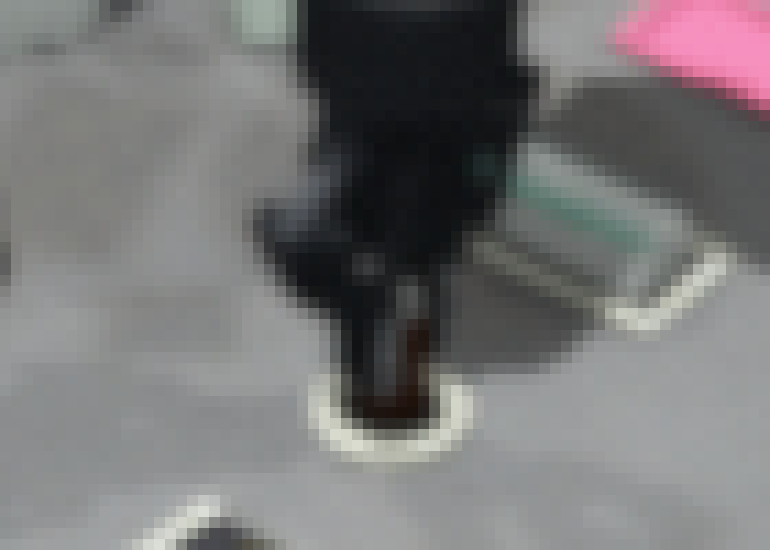

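The vial base at (395,405) sits centred in the ring, which spans 312–472. Lowering and releasing.

Request:
{"name": "jog_arm", "arguments": {"rows": [[[0.003,-0.001,0],0,-1],[[0.005,-0.001,0],0,-1],[[0.006,-0.001,0],0,-1],[[0.006,-0.001,0],0,-1],[[0.006,-0.001,0],0,-1]]}}

```text
time: 25.75
eef_pos: [0.4655, -0.2927, 0.1912]
orientation: [[-0.0, -0.173, -0.985], [-0.0, -0.985, 0.173], [-1.0, 0.0, 0.0]]
contact_force: [-1.5, 1.6, 6.7]
gripper_width: 0.26
```

```bash
python3 plan.py .465 -.292 .1905 80
```

```text
t=25.75 shift tool [ 0.0007 -0.0006  0.0006] turn 0.1 dist 0.001 rows 0.0 j [ 34.  33. -11. 114.  11.  34. -84.] xax [-0. -0. -1.]
```

Request:
{"name": "jog_arm", "arguments": {"rows": [[[0,0,0],0,-0.3],[[0,0,0],0,-0.1],[[0,0,0],0,0.2],[[0,0,0],0,0.6],[[0,0,0],0,1]]}}

```text
time: 26.25
eef_pos: [0.4653, -0.2928, 0.1906]
orientation: [[-0.0, -0.173, -0.985], [0.0, -0.985, 0.173], [-1.0, -0.0, 0.0]]
contact_force: [-0.5, -0.0, -0.1]
gripper_width: 0.911
```

Request:
{"name": "jog_arm", "arguments": {"rows": [[[0,0,0],0,1],[[0,0,0],0,1],[[-0.03,0,0],0,1],[[-0.07,0,0],0,1],[[-0.12,0,0],0,1]]}}

```text
time: 26.75
eef_pos: [0.4646, -0.2924, 0.3106]
orientation: [[-0.003, -0.172, -0.985], [0.002, -0.985, 0.172], [-1.0, -0.001, 0.004]]
contact_force: [0.9, -0.8, -0.1]
gripper_width: 1.002
```

Request:
{"name": "jog_arm", "arguments": {"rows": [[[0,0.03,0],0,1],[[0,0.08,0],0,1],[[0,0.13,0],0,1],[[0,0.18,0.05],0,1],[[0,0.22,0.1],0,1]]}}

```text
time: 27.25
eef_pos: [0.3579, -0.4765, 0.3106]
orientation: [[0.001, -0.172, -0.985], [-0.001, -0.985, 0.172], [-1.0, 0.0, -0.001]]
contact_force: [0.0, -0.5, -0.3]
gripper_width: 1.001
```

Request:
{"name": "jog_arm", "arguments": {"rows": [[[0,0.04,0.02],0,1],[[0,0.08,0.04],0,1],[[0,0.12,0.06],0,1],[[0,0.15,0.08],0,1],[[0,0.15,0.08],0,1]]}}

```text
time: 27.75
eef_pos: [0.2477, -0.6129, 0.3105]
orientation: [[-0.003, -0.182, -0.983], [-0.002, -0.983, 0.182], [-1.0, 0.003, 0.003]]
contact_force: [-1.2, -0.0, -0.4]
gripper_width: 0.998
```

Run:
```python
from h import *
p,d=bot.capture("scene"); np.savez("pics/sceneF.npz",p=p,d=d); q=p[120:320,120:350]; cv2.imwrite("pics/u1.png",cv2.resize(q[:,:,::-1],None,fx=3,fy=3,interpolation=3))
p,d=bot.capture("top"); np.savez("pics/topF.npz",p=p,d=d);q=p[150:240,100:340]; cv2.imwrite("pics/u2.png",cv2.resize(q[:,:,::-1],None,fx=3.3,fy=3.3,interpolation=3))
s=bot.observe();print(s["time"],s["qd"].round(2))
```

```text
27.85 [-2.   -0.53 -2.25  0.87 -0.4  -0.04 -0.21]
```

View pics/u1.png

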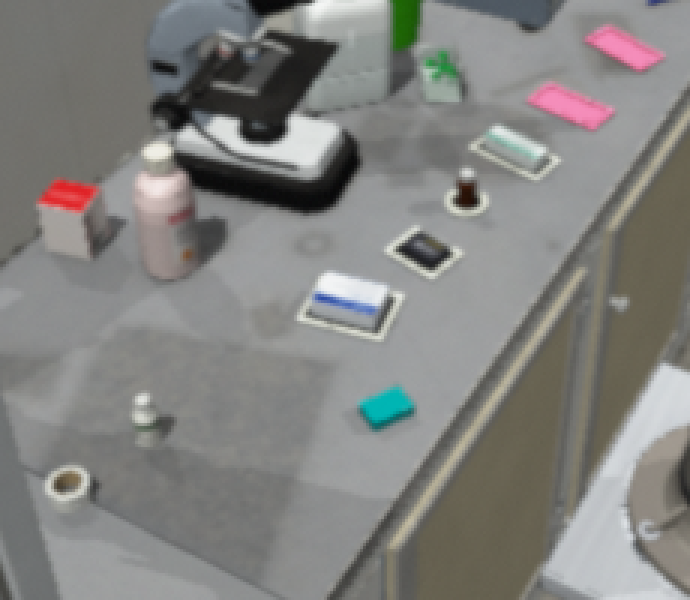

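View pics/u2.png

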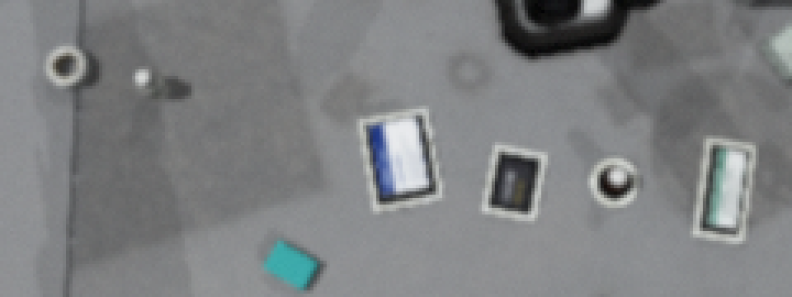

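All four items show inside their rims in both views, and the tape roll and dropper bottle look unmoved. A quick height check, then I hand in.

Run:
```python
from meas import *
a=np.load("pics/top0.npz");z=np.load("pics/topF.npz");d=z["d"]
def hz(X):
    u,v=proj("top",[X])[0].round().astype(int); o,dd=ray("top",[[u,v]]); return (o+dd[0]*np.median(d[v-1:v+2,u-1:u+2]))[2]
for n,x,y,h in(("slide",.493,-.057,.026),("cap",.4545,-.4144,.024),("cs",.4654,-.183,.018),("vial",.465,-.292,.052)): print(n,"top z %.4f expect %.3f"%(hz([x,y,h]),h))
for n,(p,q,r,s) in dict(tape=(110,160,130,180),drop=(134,164,156,184)).items():
    print(n,"mean abs pixel change",np.abs(a["p"][q:s,p:r].astype(int)-z["p"][q:s,p:r]).mean().round(1))
print(bot.hand_in())
```

```text
slide top z 0.0259 expect 0.026
cap top z 0.0244 expect 0.024
cs top z 0.0170 expect 0.018
vial top z 0.0524 expect 0.052
tape mean abs pixel change 1.9
drop mean abs pixel change 4.8
the job is handed in; nothing more can be done
None
```

I placed all four items in order (slide carton, capillary carton, cover-slip box, vial), each in its own holder, and handed the job in at about 28 s with the arm clear.

- **Placement:** both cameras show each item inside its rim, with the cartons flat and the vial upright. Depth puts each top within 1 mm of where it should be when resting on the holder floor.
- **Left alone:** the tape roll and dropper bottle stand where they were in the pictures. The dropper's crop changed slightly more than the tape's (4.8 against 1.9 mean pixel difference). I put that down to lighting, since nothing passed near it, but I did not re-measure its position.
- **Two disagreements:**
  - The wrist briefly read 44 N as the jaws closed on the capillary carton (the limit is 120 N). I took this as the pads pressing the carton down, not the arm or gripper body, but did not confirm it.
  - The two cameras differed by 2–3 mm on the round and long holders, within the 7 mm gaps.

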